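Load the slotted standee stand and hang up the dice mug

TASK

Tidy away after game night. In the slotted oak stand, draw back the keeper bar, slide every small-footed standee on the shelf in from the open end, its foot running under the overhanging lips, until it stands upright in the slot beyond the keeper, then push the keeper fully shut; and, at any time, hang the dice mug by its bail on the two-pronged hook. Leave the wide-footed standees (they do not fit), the die and the coin where they are.

Things in the scene. Friction and masses are not known exactly. Their poses are not given: they have to be found in the camera images.
- stand: Fixed oak stand, 300 mm along its y, 66 mm along its x. Origin: centre of its underside, on the shelf. A T-shaped channel runs along y at x = 0: inner width 46 mm, floor at z = 8 mm, underside of the overhanging lips at z = 18 mm, lip tops at 25 mm, slit between them 16 mm. Lips from y = -80 to +140 mm. Standee boards stand in the slit, width along y, feet under the lips.
- stand_apron (a point): Middle of the open loading apron, on its floor (z = 8 mm), at stand x = 0, y = -120 mm. The apron runs from y = -150 to -80 mm, bare floor between low flared guides (tops at 18 mm, about 51 mm apart at the mouth, 57 mm outside); a standee can be set down here from above.
- stand_stop (a point): Inner face of the end stop (42 mm high), on the channel floor, stand x = 0, y = +140 mm.
- stand_mouth (a point): Point on the channel floor (z = 8 mm) at the mouth where the lips begin, stand y = -80 mm.
- keeper (a joint): Dark wooden keeper bar that slides along the stand's x across the slit at stand y = -72 mm (12 mm wide, from z = 25.5 to 33.5 mm). 0 m = shut, across the slit; 0.045 m = fully drawn back (towards stand +x), slit free from about 0.030 m. Stays where it is left; slides with 1 to 2 N.
- keeper_knob (a point): Centre of the top of the keeper's upright round knob, 18 mm diameter, from z = 33.5 to 59.5 mm; at stand x = 30 mm + keeper value, y = -72 mm.
- standee_a: Flat painted wooden figure upright on a round wooden foot, small-footed kind (may be absent). Foot 40 mm diameter, 6 mm thick; board 9 mm thick (along its x), 42 mm wide (along its y) up to 66 mm, then a head part 28 mm wide up to 105 mm above the underside. Origin: centre of the foot's underside; z up. About 60 g. Looks the same after half a turn.
- standee_b: Flat painted wooden figure upright on a round wooden foot, small-footed kind (may be absent). Foot 40 mm diameter, 6 mm thick; board 9 mm thick (along its x), 42 mm wide (along its y) up to 66 mm, then a head part 28 mm wide up to 105 mm above the underside. Origin: centre of the foot's underside; z up. About 60 g. Looks the same after half a turn.
- standee_c: Flat painted wooden figure upright on a round wooden foot, small-footed kind (may be absent). Foot 40 mm diameter, 6 mm thick; board 9 mm thick (along its x), 42 mm wide (along its y) up to 66 mm, then a head part 28 mm wide up to 105 mm above the underside. Origin: centre of the foot's underside; z up. About 60 g. Looks the same after half a turn.
- standee_d: Flat painted wooden figure upright on a round wooden foot, small-footed kind (may be absent). Foot 40 mm diameter, 6 mm thick; board 9 mm thick (along its x), 42 mm wide (along its y) up to 66 mm, then a head part 28 mm wide up to 105 mm above the underside. Origin: centre of the foot's underside; z up. About 60 g. Looks the same after half a turn.
- standee_e: Look-alike of the small-footed standees, same board and same height (105 mm), but with a foot disc 56 mm in diameter, too wide for the stand's channel. Origin: centre of the foot's underside. Stays where it is.
- standee_f: Look-alike of the small-footed standees, same board and same height (105 mm), but with a foot disc 56 mm in diameter, too wide for the stand's channel. Origin: centre of the foot's underside. Stays where it is.
- die: Orange swirl acrylic die, 22 mm cube; origin at the centre of its underside. Stays.
- coin: Nickel-plated bottle opener coin, 40 mm diameter, 4 mm thick, lying flat; origin at the centre of its underside. Stays.
- mug: Navy ceramic dice mug, 80 mm diameter, rim at 62 mm, with a fixed arched bail of wood over its mouth. Origin: centre of its underside. The bail stands in the mug's y-z plane: uprights at y = +-43 mm (8 mm thick) and a level top bar along y, 96 mm long, 10 x 10 mm, from z = 120 to 130 mm; free height between rim and bar 58 mm. About 200 g.
- mug_bail (a point): Centre of the bail's top bar, 125 mm above the mug's underside.
- hook: Fixed two-pronged steel hook on a wooden base (12 mm thick). Origin: on the shelf, below the seat. A post (14 mm diameter) at hook x = +65 mm carries two level prongs along hook x, at y = -26 and +26 mm, each 8 mm wide, 6 mm thick, tops at z = 222 mm, free ends towards hook -x, with upturned tips at x = -40 to -45 mm up to z = 242 mm.
- hook_seat (a point): Midway between the prongs, at the height of their tops: hook x = 0, z = 222 mm. The bail's bar should rest across both prongs, its middle here.

How it is judged:
By the outcome, as a careful person would: the job done as asked, in the order asked, and still so for the second after the job is handed in, with the robot touching nothing.
Of standee_a, standee_b, standee_c, standee_d only 2 to 4 are there at a start; the rules pass over those that are not, and their reading is None.
At some moment in a run one of standee_a, standee_b, standee_c, standee_d may be knocked a few centimetres aside while the robot is not near it.
It also fails if it takes over 210 s, if anything falls off the work surface, if the arm or the gripper's body presses on something with over 40 N, if the wrist force passes 120 N, or if a joint passes its speed limit or range.

ROBOT

A 6-joint arm with a two-finger parallel gripper is mounted at the origin on the work surface. World frame = base frame: x ahead of the robot, y to its left, z up, the work surface at z = 0. Lengths are in m, angles in rad, forces in N, time in s.
With the tool pointing down it reaches from about 0.275 to 0.875 m from the base axis. Payload 12.5 kg.
Tool frame: the origin (TCP) lies at the very end of the fingers, on their centre line; the grasp point (between the pads) lies grasp_offset behind it (grasp_offset is the distance from the TCP to the grasp point, in m); z points along the fingers, y is the direction in which the jaws open and shut (so a half turn about z gives the same grasp; the last joint's range is limited). The gripper opens to 85 mm and grips with 20 to 120 N. Pads are 22 mm wide; open, the fingers measure 114 mm over their backs; the gripper's body (76 mm by 85 mm) begins 54 mm behind the grasp point. The pads swing forward as they close: fully open they stand 13 mm farther back than shut.
Start: joints at [-0.085, 0.351, 1.652, -0, 1.139, -0.085], TCP at [0.55, 0, 0.231] pointing down, gripper open.
Joint ranges: [-2.75, 2.75], [-0.79, 2.1], [0.01, 2.65], [-1.57, 4.71], [0.07, 3.14], [-2.87, 2.87]. Speed limits (rad/s): [2.22, 2.22, 2.79, 3.14, 3.14, 3.14].

INTERFACE

Orientations are given as a rotation vector (axis times angle).
In Python, from bench import get_obs, read_camera, camera_params, job_done, grasp_offset gives the robot as it stands.
- The arm moves only by the shell command python3 -m creep 'ROWS'. ROWS is JSON, a list of rows, each a list of 3 entries, a list of its own where there are three numbers: the shift along the tool's x, y, z in m, then the turn, a rotation vector about the tool's x, y, z in rad, then the opening in per cent of the stroke, from 0 (shut) to 100 (fully open). In form: [[[tx, ty, tz], [rx, ry, rz], jaw], ...]. A call has 1 to 5 rows; each row shifts and turns the commanded pose from where the row before left it, along the tool's axes as they then stand; what a row does not reach is not made up. A row lasts 1/8 s, in which the tool goes at most 62.5 mm and 10.7 degrees, less where a joint would pass 70% of its speed; a pose out of reach is approached as far as the arm can. A call with a gripper value outside its range is refused whole. The fingers move at their own pace and stop on an object; the grip force is fixed at half the most. Time passes only in rows, so rows that do not move let the fingers close. It gives the time, the measured TCP pose, the force and the opening at its end, in the units of the state.
- get_obs(): the state, without advancing time (a new reading comes with each control period).
- read_camera(name): name is "scene" or "side" or "wrist"; returns (picture, depth): 384x512x3 uint8, red, green, blue; 384x512 float32, m along the optical axis (not along the pixel's ray), 0 where there is no reading.
- camera_params(name): a dict with "mtx" (3x3 intrinsics, pixels), "pose" (4x4, takes a point from camera to world coordinates); the wrist camera has in their place "mount" (4x4, takes a point from camera to tool coordinates, whose origin is the TCP and whose axes are the flange's). Camera axes: x right, y down, z forward; pixel columns grow to the right and rows downward; lengths in m; the calibration is good to about 2 mm. The wrist camera is an equidistant fisheye: a pixel r from the principal point sees the ray r / f radians off the axis. A picture is of the moment at which its call begins: read the wrist's pose just before it. camera_params takes no time and is no camera call.
- job_done(): hands the job in, once; it reports no verdict.
The state is a dict: "time_s": time; "q": joint angles; "dq": joint speeds; "tau": joint torques, N m; "ee_pos": TCP position; "tool_rot": TCP orientation; "contact_force": force on the tool from outside, world axes, zero at the start; "wrist_torque": the same for the moment, N m; "opening": finger opening in m.
Only numpy, scipy, OpenCV 4.12 (cv2) and the standard library are available. Lean on these libraries where they do the work, as an engineer would, in place of code of your own. Each camera call takes 0.05 s, during which the arm holds its last target.

## Working session

There is one attempt and no reset: what is moved stays moved. The work goes in short steps, Python scripts to look and compute and a shell command to move; the robot and the scene stay as the last step left them, time stands still between calls to the robot, and variables do not carry over. Pictures are saved under pics/ and viewed, and the job is handed in when it is done.

```bash
ls; mkdir -p pics
python3 - <<'E'
from bench import *
import cv2,numpy as np
print(get_obs(), grasp_offset)
for n in ["scene","side","wrist"]:
    p,d=read_camera(n); cv2.imwrite(f"pics/{n}0.png",p[:,:,::-1]); np.save(f"pics/{n}0.npy",d)
    print(n,camera_params(n))
E
```

```text
pics
{'time_s': 0.0, 'q': array([-8.46108271e-02,  3.51281688e-01,  1.65242975e+00, -1.33169344e-05,
        1.13911620e+00, -8.46021841e-02]), 'dq': array([ 2.01555242e-04, -8.43800148e-04, -2.94463257e-05, -4.75210296e-04,
       -1.16178320e-03,  8.72668935e-05]), 'tau': array([ 1.33101348e-03, -5.06107914e+01, -2.91406649e+01,  6.01447425e-06,
        4.57781483e-03,  4.96419239e-05]), 'ee_pos': array([5.49660745e-01, 4.51782757e-05, 2.30731382e-01]), 'tool_rot': array([-2.22078274e+00, -2.22077593e+00,  1.26504153e-03]), 'contact_force': array([-0.47765561, -0.2349572 , -0.7155881 ]), 'wrist_torque': array([ 0.01428031, -0.04269251,  0.04014846]), 'opening': 0.08519852227698596} 0.0187
scene {'mtx': array([[383.42700014,   0.        , 251.63291845],
       [  0.        , 383.42700014, 195.92976022],
       [  0.        ,   0.        ,   1.        ]]), 'pose': array([[ 0.70684931,  0.43708734, -0.55616428,  1.07231078],
       [ 0.70705637, -0.41338763,  0.57374381, -0.55078623],
       [ 0.02086472, -0.79878991, -0.60124815,  0.73581177],
       [ 0.        ,  0.        ,  0.   
[... 264 characters left out ...]
   [-0.51270532,  0.54274602, -0.66525184,  0.89963147],
       [ 0.02079287, -0.76676527, -0.64159074,  1.00167794],
       [ 0.        ,  0.        ,  0.        ,  1.        ]])}
wrist {'mtx': array([[297.31863964,   0.        , 255.05525338],
       [  0.        , 297.31863964, 190.25478463],
       [  0.        ,   0.        ,   1.        ]]), 'mount': array([[-3.41971094e-04, -9.52459641e-01, -3.04664594e-01,
         7.89569479e-02],
       [ 9.99999905e-01, -4.08060821e-04,  1.53251817e-04,
        -4.62304835e-04],
       [-2.70287855e-04, -3.04664512e-01,  9.52459690e-01,
        -1.41014304e-01],
       [ 0.00000000e+00,  0.00000000e+00,  0.00000000e+00,
         1.00000000e+00]])}
```

View pics/scene0.png

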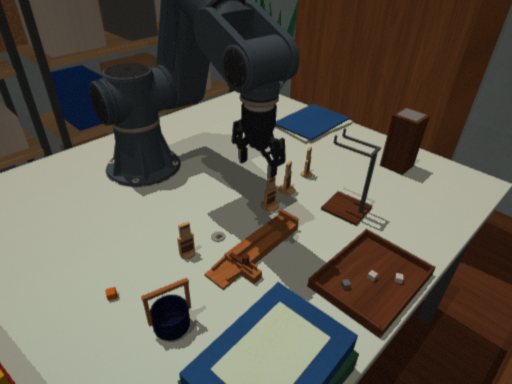

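View pics/side0.png

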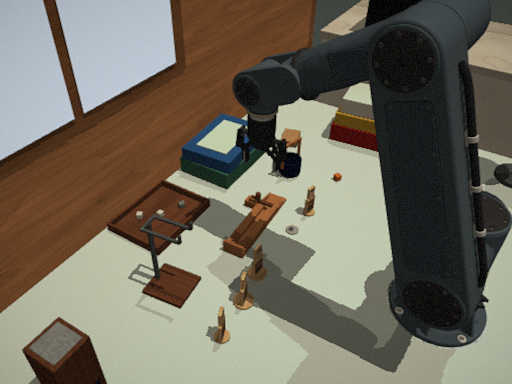

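View pics/wrist0.png

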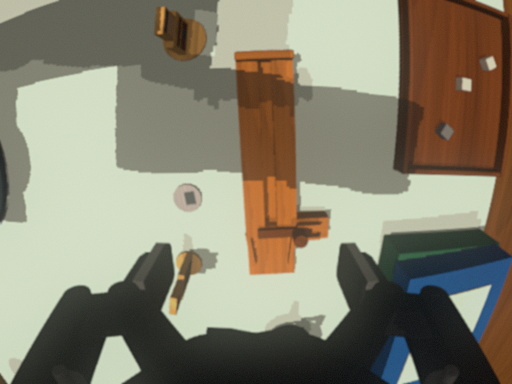

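Four standees stand in the scene: in the side view at (310,208), (258,265), (243,295) and (222,330). The stand's keeper end faces the robot's right (−y). The mug is at scene (170,315) and the hook at scene (350,205). Next I'll get metric positions from the depth images.

```bash
cat > h.py <<'E'
from bench import *
import numpy as np, cv2
from scipy.spatial.transform import Rotation as R
def T():
    o=get_obs(); M=np.eye(4); M[:3,:3]=R.from_rotvec(o['tool_rot']).as_matrix(); M[:3,3]=o['ee_pos']; return M
def cloud(n,save=None):
    c=camera_params(n)
    P=T()@c['mount'] if n=='wrist' else c['pose']
    p,d=read_camera(n)
    if save: cv2.imwrite(f"pics/{save}.png",p[:,:,::-1])
    K=c['mtx']; v,u=np.mgrid[0:384,0:512]
    x=(u-K[0,2])/K[0,0]; y=(v-K[1,2])/K[1,1]
    if n=='wrist':
        r=np.hypot(x,y); s=np.where(r>1e-6,np.tan(np.minimum(r,1.5))/np.maximum(r,1e-6),1); x=x*s;y=y*s
        d=np.where(r<1.3,d,0)
    X=np.stack([x*d,y*d,d,np.ones_like(d)],-1)@P.T
    return p,d,X[...,:3]
def project(n,pt):
    c=camera_params(n);P=T()@c['mount'] if n=='wrist' else c['pose']
    q=np.linalg.inv(P)@np.append(pt,1); K=c['mtx']
    if n=='wrist':
        r=np.hypot(q[0],q[1]);th=np.arctan2(r,q[2]); x,y=q[:2]/r*th
    else: x,y=q[:2]/q[2]
    return K[0,0]*x+K[0,2],K[1,1]*y+K[1,2]
def topmap(clouds,x0,x1,y0,y1,s=1000,zmin=0.0,zmax=.3):
    # image: up = +y, right=+x ; keep highest point
    W=int((x1-x0)*s);H=int((y1-y0)*s); im=np.zeros((H,W,3),np.uint8); zz=np.full((H,W),-1.)
    for p,d,X in clouds:
        m=(d>0)&(X[...,2]>zmin)&(X[...,2]<zmax)&(X[...,0]>x0)&(X[...,0]<x1)&(X[...,1]>y0)&(X[...,1]<y1)
        pts=X[m];c=p[m]; o=np.argsort(pts[:,2]); pts=pts[o];c=c[o]
        i=np.minimum(((y1-pts[:,1])*s).astype(int),H-1); j=np.minimum(((pts[:,0]-x0)*s).astype(int),W-1)
        k=pts[:,2]>zz[i,j]; im[i[k],j[k]]=c[k][:,::-1]; zz[i[k],j[k]]=pts[k,2]
    return im,zz
E
python3 - <<'E'
from h import *
cs=[cloud(n) for n in ["scene","side","wrist"]]
im,zz=topmap(cs,.15,.95,-.4,.4,700,-.01,.26)
for a in range(0,8):
    cv2.line(im,(int(a*.1*700)-0+0,0),(int(a*.1*700),6),(0,0,255),1); cv2.line(im,(0,int(a*70)),(6,int(a*70)),(0,0,255),1)
cv2.imwrite("pics/top0.png",im)
z8=np.clip((zz+.01)/.26*255,0,255).astype(np.uint8); cv2.imwrite("pics/topz0.png",cv2.applyColorMap(z8,cv2.COLORMAP_JET))
for n,c in zip("scene side wrist".split(),cs):
    m=(c[1]>0)&(abs(c[2][...,2])<.015); print(n,np.median(c[2][...,2][m]),c[2][...,2][m].std())
E
```

```text
scene 0.0006967605743022909 0.003448093899201005
side -0.0011981760428934063 0.0039556157880760575
wrist -0.001510184040933421 0.0032490958538869278
```

View pics/top0.png

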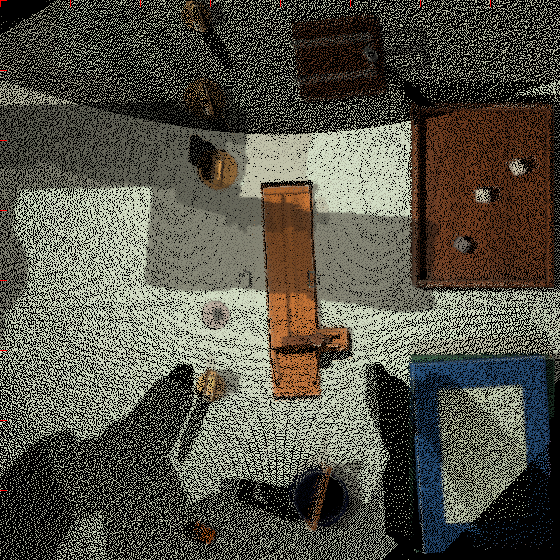

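View pics/topz0.png

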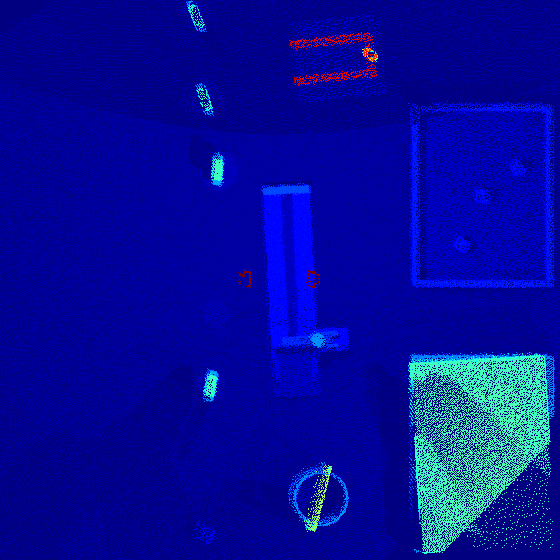

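The height map shows four standee boards, the stand, the mug with its bail and the prongs clearly. Next I'll fit their poses.

```bash
cat >> h.py <<'E'
def line(pts):
    (c,s,a)=cv2.minAreaRect((pts[:,:2]*1000).astype(np.float32)); return np.array(c)/1000,s,a
def sel(cs,x0,x1,y0,y1,z0,z1):
    return np.concatenate([X[(d>0)&(X[...,0]>x0)&(X[...,0]<x1)&(X[...,1]>y0)&(X[...,1]<y1)&(X[...,2]>z0)&(X[...,2]<z1)] for p,d,X in cs])
def standee(cs,x,y,r=.04):
    b=sel(cs,x-r,x+r,y-r,y+r,.02,.12)
    if len(b)<20: return None
    c,s,a=line(b)
    f=sel(cs,c[0]-r,c[0]+r,c[1]-r,c[1]+r,.003,.0095)
    rad=np.linalg.norm(f[:,:2]-c,axis=1)
    return c.round(4),np.round(s,1),round(a,1),'top',b[:,2].max().round(3),'foot r 90/98%',np.percentile(rad,[80,90,95,98,100]).round(4),len(f)
E
python3 - <<'E'
from h import *
names=["scene","side","wrist"]
cs=[cloud(n) for n in names]
for x,y in [(.428,.378),(.44,.26),(.46,.158),(.45,-.15)]:
    for k in (0,1,2):
        print(names[k],standee([cs[k]],x,y))
    print('all',standee(cs,x,y))
for k in (0,1,2):
  print(names[k])
  for nm,b in dict(lips=(.48,.62,-.1,.1,.020,.030),stand=(.48,.6,-.2,.2,.006,.03),bail=(.55,.65,-.4,-.25,.11,.14),knob=(.55,.67,-.13,-.05,.05,.07),prongs=(.54,.72,.25,.4,.215,.230),post=(.62,.75,.25,.4,.05,.2),mugrim=(.5,.7,-.4,-.2,.055,.07)).items():
    p=sel([cs[k]],*b)
    if len(p)>8: print(nm,len(p),line(p),np.median(p[:,2]))
E
```

```text
scene (array([0.4339, 0.3725]), array([11.6, 41.8]), 22.4, 'top', np.float64(0.109), 'foot r 90/98%', array([0.0216, 0.0269, 0.0383, 0.0465, 0.048 ]), 48)
side (array([0.4277, 0.3783]), array([10. , 44.2]), 21.3, 'top', np.float64(0.107), 'foot r 90/98%', array([0.0193, 0.0206, 0.0393, 0.0451, 0.0479]), 97)
wrist None
all (array([0.4308, 0.376 ]), array([14.6, 50.7]), 22.4, 'top', np.float64(0.109), 'foot r 90/98%', array([0.0212, 0.0286, 0.0384, 0.0459, 0.0516]), 146)
scene (array([0.4451, 0.2565]), array([10.3, 46.4]), 15.3, 'top', np.float64(0.107), 'foot r 90/98%', array([0.0266, 0.0277, 0.03  , 0.035 , 0.0522]), 109)
side (array([0.4395, 0.2591]), array([10.2, 45.3]), 16.7, 'top', np.float64(0.107), 'foot r 90/98%', array([0.0255, 0.0268, 0.0278, 0.0293, 0.0408]), 167)
wrist None
all (array([0.4424, 0.2575]), array([14.9, 49.8]), 16.5, 'top', np.float64(0.107), 'foot r 90/98%', array([0.0268, 0.0288, 0.0305, 0.0328, 0.0468]), 274)
scene (array([0.4633, 0.1544]), array([45.2, 14. ]), 87.1, 'top', np.float64(0.107), 'foot r 90/98%', array([0.0269, 0.0311, 0.0406, 0.0452, 0.0538]),
[... 2545 characters left out ...]
418945312, 63.59782409667969), 6.958096504211426) 0.2201391731272475
post 195 (array([0.67428424, 0.32645978]), (14.290080070495605, 12.528470993041992), 40.71649932861328) 0.11911249232573129
mugrim 79 (array([ 0.59366864, -0.31212418]), (60.348506927490234, 92.5282211303711), 8.701411247253418) 0.05976416744458235
wrist
lips 6328 (array([0.57335034, 0.00356737]), (83.26780700683594, 196.65078735351562), 3.3924317359924316) 0.023393908441095818
stand 9717 (array([0.5616839, 0.0072002]), (102.92433166503906, 348.46783447265625), 10.47952938079834) 0.023051714270952317
knob 182 (array([ 0.60352637, -0.08541796]), (16.98780059814453, 17.146068572998047), 3.910024642944336) 0.057477812605828765
```

Foot radii: the boards at (0.43,0.376) and (0.451,−0.15) have small feet (about 20 mm). Those at (0.44,0.258) and (0.461,0.157) are wide (about 27 mm). The scene and side cameras disagree by about 6 mm, so I'll rely on close wrist views. Next I'll fit the stand precisely from the wrist data.

```bash
cat >> h.py <<'E'
def stand(cs,y0=-.02,y1=.115):
    # slit centre / outer edges per y-slice
    L=[]
    for y in np.arange(y0,y1,.006):
        p=sel(cs,.48,.64,y,y+.006,.019,.030)
        if len(p)<15: continue
        x=np.sort(p[:,0]); g=np.diff(x); k=g.argmax()
        L.append((y+.003,x[0],x[-1],x[k],x[k+1],p[:,2].mean()))
    return np.array(L)
E
python3 - <<'E'
from h import *
c=[cloud("wrist")]
L=stand(c); np.set_printoptions(suppress=True,precision=4)
print(L[::3])
mid=(L[:,1]+L[:,2])/2; sl=(L[:,3]+L[:,4])/2
print(np.polyfit(L[:,0],mid,1),np.polyfit(L[:,0],sl,1))
p=sel(c,.48,.62,.1,.2,.035,.05); print('stop',line(p),p[:,2].mean(),p[:,1].min(),p[:,1].max())
p=sel(c,.5,.62,-.2,.2,.003,.03); print('yext',p[:,1].min(),p[:,1].max())
p=sel(c,.5,.66,-.13,-.03,.029,.040); print('bar',line(p),p[:,2].mean())
p=sel(c,.5,.66,-.13,-.03,.052,.070); print('knob',line(p),np.percentile(p[:,2],[5,50,95]))
p=sel(c,.5,.6,-.16,-.11,.003,.013); print('apron',p[:,2].mean())
E
```

```text
[[-0.017   0.5336  0.5986  0.558   0.575   0.0234]
 [ 0.001   0.5326  0.5979  0.5567  0.5724  0.0233]
 [ 0.019   0.5316  0.596   0.5566  0.572   0.0233]
 [ 0.037   0.5306  0.5957  0.5542  0.5708  0.0234]
 [ 0.055   0.5296  0.5951  0.553   0.5704  0.0234]
 [ 0.073   0.5286  0.5938  0.553   0.5693  0.0234]
 [ 0.091   0.5276  0.5935  0.5518  0.5691  0.0234]
 [ 0.109   0.5276  0.5922  0.5506  0.5679  0.0235]]
[-0.052   0.5653] [-0.0528  0.565 ]
stop (array([0.5588, 0.1288]), (65.01530456542969, 10.63054084777832), 3.074303150177002) 0.040031794581593824 0.12235320602406324 0.13565154856814376
yext -0.16602685968450065 0.12609893845976314
bar (array([ 0.5928, -0.0844]), (79.0818862915039, 22.299034118652344), 0.025581635534763336) 0.032315852896848456
knob (array([ 0.6033, -0.0857]), (17.361194610595703, 16.443811416625977), 82.20108795166016) [0.0536 0.0574 0.0586]
apron 0.006306364637084979
```

```bash
cat >> h.py <<'E'
R0=np.array([[0,1,0],[1,0,0],[0,0,-1.]])
def plan(x,y,z,yaw):
    M=T(); G=R.from_euler('z',yaw).as_matrix()@R0
    dw=np.array([x,y,z])-M[:3,3]
    rv=R.from_matrix(M[:3,:3].T@G).as_rotvec()
    print('shift old frame mm',(M[:3,:3].T@dw*1000).round(1),'new frame mm',(G.T@dw*1000).round(1),'turn',rv.round(4))
C=np.array([.5659,-.016]); SY=.0525
def sp(x,y): # stand mm -> world
    c,s=np.cos(SY),np.sin(SY); return C+np.array([c*x-s*y,s*x+c*y])/1000
E
python3 -c "
from h import *
plan(.6033,-.0857,.037,.0525);print(sp(30,-72),sp(75,-72))"
```

```text
shift old frame mm [-85.7  53.4 194.2] new frame mm [-88.4  48.8 194.2] turn [-0.0001 -0.     -0.0525]
[ 0.59963693 -0.08632652] [ 0.64457493 -0.08396511]
```

```bash
python3 -m creep '[[[-0.043,0.027,0.02],[0,0,0],60],[[-0.043,0.0265,0.02],[0,0,0],60],[[0,0,0.04],[0,0,-0.0525],60],[[0,0,0.03],[0,0,0],60],[[0,0,0],[0,0,0],60]]'; python3 -c "
from h import *
c=[cloud('wrist','w1')]
p=sel(c,.55,.68,-.13,-.03,.052,.070); print('knob',line(p),np.percentile(p[:,2],[5,50,95]))
plan(.6033,-.0857,.037,.0525)"
```

```text
time_s: 1.12
ee_pos: [0.6023, -0.0858, 0.1194]
tool_rot: [-2.16, -2.276, 0.003]
contact_force: [-0.8, -0.4, 0.3]
opening: 0.0512
knob (array([ 0.60407074, -0.08604287]), (17.269887924194336, 17.051137924194336), 83.04855346679688) [0.0541482  0.05765618 0.05875362]
shift old frame mm [ 0.2  0.  84.3] new frame mm [ 0.2 -0.  84.3] turn [-0.0011 -0.0003 -0.0001]
```

View pics/w1.png

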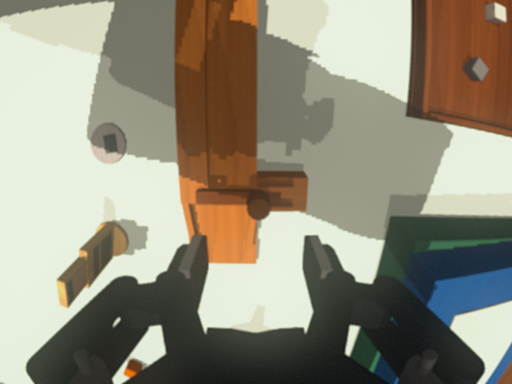

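The picture shows the knob at (258,205), midway between the fingers. I'll descend and grip it.

```bash
python3 -m creep '[[[0,0.001,0.03],[0,0,0],60],[[0,0,0.03],[0,0,0],60],[[0,0,0.022],[0,0,0],60],[[0,0,0],[0,0,0],40],[[0,0,0],[0,0,0],0]]'; python3 -m creep '[[[0,0,0],[0,0,0],0],[[0,0,0],[0,0,0],0],[[0,0,0],[0,0,0],0],[[0,0,0],[0,0,0],0]]';python3 -c "
from h import *
plan(*sp(75,-72),.037,.0525)"
```

```text
time_s: 1.8
ee_pos: [0.6056, -0.0861, 0.0412]
tool_rot: [2.161, 2.277, 0.002]
contact_force: [0.3, 0.0, 5.7]
opening: 0.0173
time_s: 2.3
ee_pos: [0.6057, -0.0861, 0.0414]
tool_rot: [2.161, 2.277, 0.003]
contact_force: [-1.0, 0.3, 6.5]
opening: 0.0152
shift old frame mm [ 0.1 38.9  4.6] new frame mm [ 0.1 39.   4.4] turn [ 0.0031  0.0008 -0.    ]
```

```bash
python3 -m creep '[[[0,0,-0.004],[0,0,0],0],[[0,0,0],[0,0,0],0]]';python3 -c "
from h import *
for n in ['wrist','scene','side']: p,d,X=cloud(n,'k_'+n)
p=cv2.imread('pics/k_scene.png')[180:320,180:340]; cv2.imwrite('pics/k_s.png',cv2.resize(p,None,fx=4,fy=4))
"
```

```text
time_s: 2.55
ee_pos: [0.6027, -0.0861, 0.0417]
tool_rot: [-2.16, -2.277, 0.004]
contact_force: [-1.4, -4.8, -20.0]
opening: 0.0153
```

View pics/k_s.png

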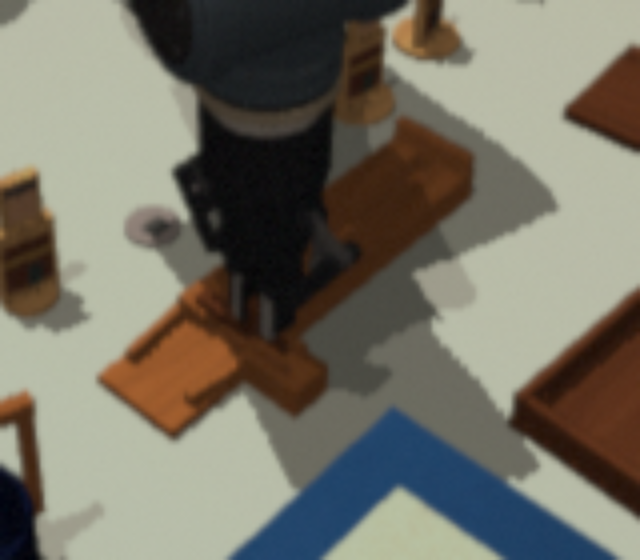

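View pics/k_wrist.png

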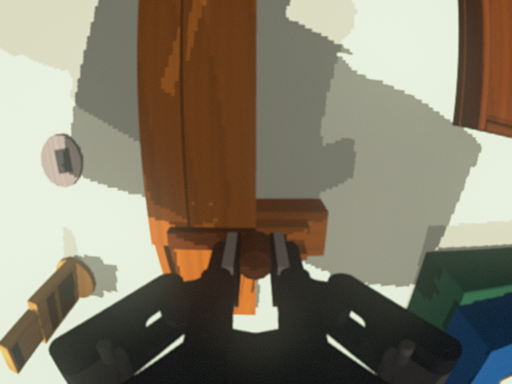

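The knob is firmly held: lifting gave −20 N, so the jaws are loaded. I'll ease back down and draw the keeper.

```bash
python3 -m creep '[[[0,0.003,0.0035],[0,0,0],0],[[0,0.012,0],[0,0,0],0],[[0,0.012,0],[0,0,0],0],[[0,0.010,0],[0,0,0],0],[[0,0,0],[0,0,0],0]]';python3 -c "
from h import *
plan(*sp(75,-72),.0415,.0525)"
```

```text
time_s: 3.32
ee_pos: [0.644, -0.0841, 0.0414]
tool_rot: [2.159, 2.276, 0.004]
contact_force: [1.1, -1.1, 7.7]
opening: 0.0153
shift old frame mm [ 0.1  0.6 -0.1] new frame mm [ 0.1  0.6 -0.1] turn [0.0046 0.001  0.0003]
```

```bash
python3 -m creep '[[[0,0,0],[0,0,0],50],[[0,0,0],[0,0,0],50],[[0,0,0],[0,0,0],50]]'; python3 -m creep '[[[0,0,-0.04],[0,0,0],60],[[0,0,-0.05],[0,0,0],60],[[0,0,-0.05],[0,0,0],60],[[0,0,-0.05],[0,0,0],60],[[0,0,0],[0,0,0],60]]'
python3 -c "
from h import *
c=[cloud('wrist','w2')]
p=sel(c,.55,.7,-.13,-.03,.052,.070); print('knob',line(p),np.percentile(p[:,2],[5,50,95]))
L=stand(c);mid=(L[:,1]+L[:,2])/2; sl=(L[:,3]+L[:,4])/2
print(np.polyfit(L[:,0],mid,1),np.polyfit(L[:,0],sl,1))
print(standee(c,.451,-.15))
b=sel(c,.4,.5,-.2,-.1,.08,.12);print(line(b),line(sel(c,.4,.5,-.2,-.1,.02,.06)))
f=sel(c,.4,.5,-.2,-.1,.002,.0095)
print(cv2.minEnclosingCircle((f[:,:2]*1000).astype(np.float32)))
"
```

```text
time_s: 3.7
ee_pos: [0.6414, -0.0839, 0.0397]
tool_rot: [-2.162, -2.279, 0.0]
contact_force: [-0.8, 0.1, 0.3]
opening: 0.0428
time_s: 4.32
ee_pos: [0.643, -0.0842, 0.2342]
tool_rot: [2.158, 2.275, 0.006]
contact_force: [0.2, -0.5, -0.6]
opening: 0.0513
knob (array([ 0.64383441, -0.08410326]), (17.32614517211914, 17.18854522705078), 78.81051635742188) [0.05573284 0.0576655  0.05882634]
[-0.0509912   0.56534382] [-0.04842927  0.56547818]
(array([ 0.4518, -0.1513]), array([42.6, 10.6]), 79.0, 'top', np.float64(0.105), 'foot r 90/98%', array([0.0182, 0.0191, 0.0196, 0.0204, 0.0213]), 216)
(array([ 0.45180222, -0.15119632]), (29.650882720947266, 10.612944602966309), 78.97518157958984) (array([ 0.45523169, -0.1513674 ]), (9.082254409790039, 43.22196960449219), 0.3813263177871704)
((451.63568115234375, -151.64990234375), 20.98165512084961)
```

View pics/w2.png

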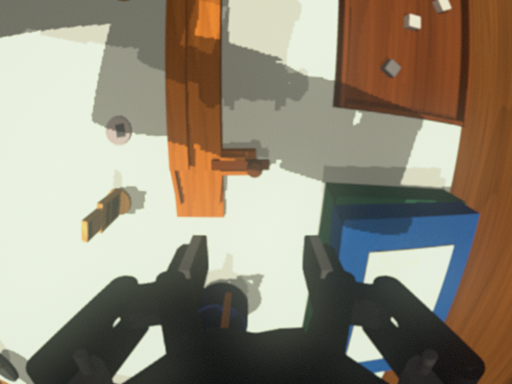

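After release the knob reads (0.6438,−0.084), which matches the TCP, so wrist bias is negligible. The keeper is back and the slit is clear. Small standee 1 is at (0.4518,−0.1513), with yaw about −11°. I'll grasp it now.

```bash
python3 -c "
from h import *
plan(.4518,-.1513,.068,-.192)"
```

```text
shift old frame mm [ -57.1 -193.9  162.8] new frame mm [-102.3 -173.8  163.3] turn [0.003  0.0003 0.2445]
```

```bash
python3 -m creep '[[[-0.014,-0.045,0],[0,0,0],60],[[-0.015,-0.05,0],[0,0,0],60],[[-0.014,-0.05,0],[0,0,0],60],[[-0.014,-0.049,0.03],[0,0,0.12],60],[[0,0,0.03],[0.003,0,0.1245],60]]'; python3 -m creep '[[[0,0,0],[0,0,0],60]]'
python3 -c "
from h import *
c=[cloud('wrist','w3')]
print(standee(c,.451,-.15))
print(line(sel(c,.4,.5,-.2,-.1,.085,.12)))
plan(.4518,-.1513,.068,-.192)
"
```

```text
time_s: 5.0
ee_pos: [0.4475, -0.1513, 0.1681]
tool_rot: [-2.427, -1.988, 0.005]
contact_force: [0.4, 0.7, 0.0]
opening: 0.051
time_s: 5.12
ee_pos: [0.4491, -0.1506, 0.1676]
tool_rot: [-2.419, -1.994, 0.007]
contact_force: [-0.9, -0.4, 0.8]
opening: 0.0514
(array([ 0.4521, -0.1482]), array([34.9,  9.2]), 79.5, 'top', np.float64(0.105), 'foot r 90/98%', array([0.0183, 0.0202, 0.0213, 0.0222, 0.0233]), 659)
(array([ 0.45146567, -0.15176039]), (27.66300392150879, 9.169733047485352), 79.37495422363281)
shift old frame mm [ -0.2   2.2 101. ] new frame mm [ -0.2   1.6 101. ] turn [-0.0056 -0.0005  0.0026]
```

View pics/w3.png

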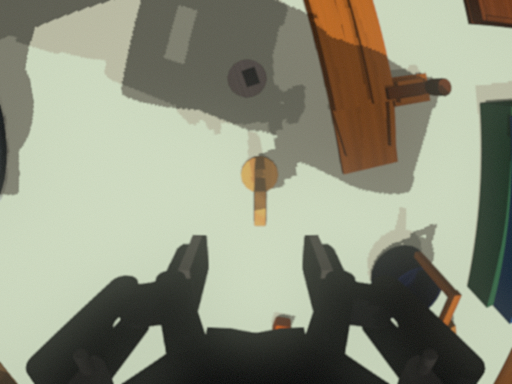

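The standee board at (260,190) is centred between the jaws and aligned with them. I'll descend and close.

```bash
python3 -m creep '[[[0,0.002,0.035],[-0.004,0,0],60],[[0,0,0.035],[0,0,0],60],[[0,0,0.03],[0,0,0],60],[[0,0,0],[0,0,0],20],[[0,0,0],[0,0,0],0]]'; python3 -m creep '[[[0,0,0],[0,0,0],0],[[0,0,0],[0,0,0],0],[[0,0,0],[0,0,0],0]]'; python3 -m creep '[[[0,0,-0.02],[0,0,0],0],[[0,0,-0.03],[0,0,0],0],[[0,0,0],[0,0,0],0]]'
python3 -c "
from h import *
plan(*sp(0,-122),.13,.0525)
c=[cloud('side','s3')]"
```

```text
time_s: 5.8
ee_pos: [0.4536, -0.1517, 0.0711]
tool_rot: [2.421, 1.999, 0.002]
contact_force: [-0.3, -0.7, 0.0]
opening: 0.0157
time_s: 6.18
ee_pos: [0.4533, -0.1517, 0.071]
tool_rot: [2.422, 1.997, 0.002]
contact_force: [-0.3, 0.6, 8.2]
opening: 0.0084
time_s: 6.55
ee_pos: [0.4537, -0.1519, 0.1218]
tool_rot: [2.42, 1.996, 0.004]
contact_force: [-0.6, -0.2, -1.4]
opening: 0.0087
shift old frame mm [ 36.4 113.8  -7.7] new frame mm [  7.9 119.2  -8.2] turn [ 0.005   0.0018 -0.2443]
```

View pics/s3.png

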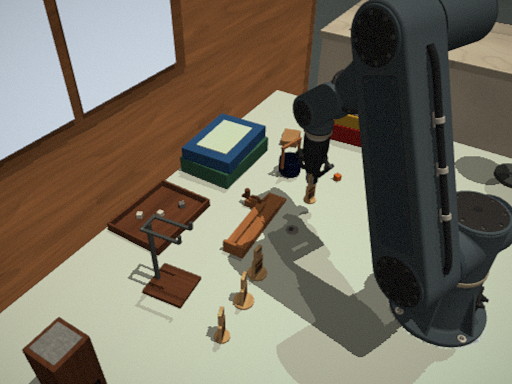

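The standee is held (opening 8.4 mm). I'll carry it over the apron.

```bash
python3 -m creep '[[[0,0,0],[0,0,-0.12],0],[[0,0,0],[0.004,0.001,-0.124],0],[[0.003,0.04,0],[0,0,0],0],[[0.003,0.04,0],[0,0,0],0],[[0.002,0.037,0],[0,0,0],0]]';python3 -m creep '[[[0,0,0],[0,0,0],0]]'
python3 -c "
from h import *
plan(*sp(0,-122),.09,.0525)
c=[cloud('wrist','w4')]
p,d,X=c[0]
L=stand(c,-.08,.115);mid=(L[:,1]+L[:,2])/2; sl=(L[:,3]+L[:,4])/2
print(np.polyfit(L[:,0],mid,1),np.polyfit(L[:,0],sl,1))
c=[cloud('scene','s4')]
p=cv2.imread('pics/s4.png')[180:320,150:310]; cv2.imwrite('pics/s4c.png',cv2.resize(p,None,fx=4,fy=4))
"
```

```text
time_s: 7.22
ee_pos: [0.5698, -0.137, 0.1182]
tool_rot: [-2.16, -2.276, 0.004]
contact_force: [-0.4, -0.4, -0.0]
opening: 0.0083
time_s: 7.35
ee_pos: [0.5702, -0.1369, 0.118]
tool_rot: [-2.159, -2.277, 0.003]
contact_force: [-0.4, -0.3, -0.8]
opening: 0.0083
shift old frame mm [-1.1  2.2 28. ] new frame mm [-1.1  2.1 28. ] turn [-0.0036 -0.0011  0.0007]
[-0.15227347  0.56464156] [-0.04862805  0.56509987]
```

View pics/w4.png

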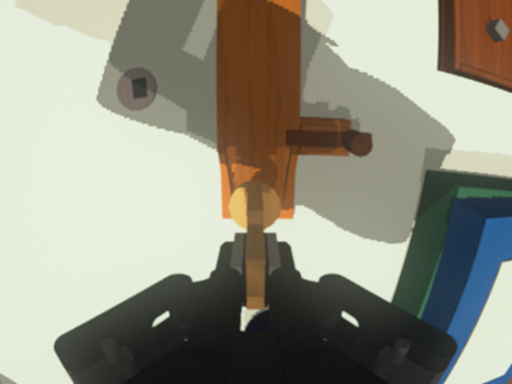

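View pics/s4c.png

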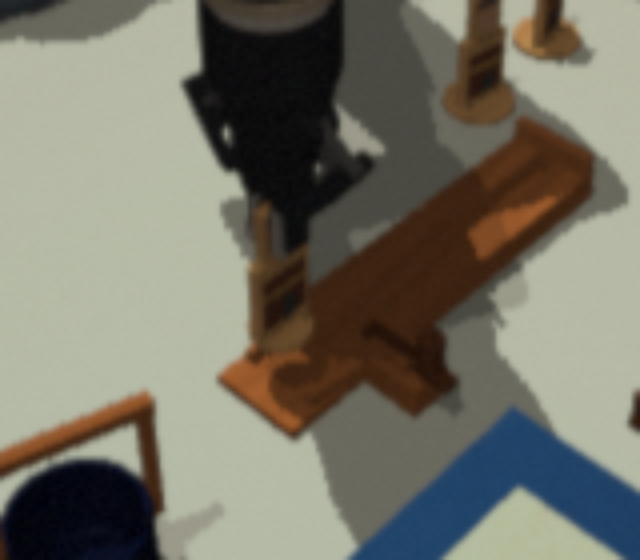

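The standee is held vertically above the apron, with its foot disc at (255,205). I'll shift 2 mm and lower it until it touches.

```bash
python3 -m creep '[[[0,0.002,0],[0,0,0],0],[[0,0,0.02],[0,0,0],0],[[0,0,0.013],[0,0,0],0],[[0,0,0],[0,0,0],0]]'; python3 -m creep '[[[0,0,0.003],[0,0,0],0],[[0,0,0],[0,0,0],0]]'; python3 -m creep '[[[0,0,0.002],[0,0,0],0],[[0,0,0],[0,0,0],0]]'
```

```text
time_s: 7.95
ee_pos: [0.5702, -0.1372, 0.0856]
tool_rot: [-2.16, -2.275, 0.004]
contact_force: [0.9, -0.5, -0.4]
opening: 0.0081
time_s: 8.2
ee_pos: [0.571, -0.1373, 0.0837]
tool_rot: [-2.161, -2.277, 0.002]
contact_force: [-0.6, -0.2, -0.2]
opening: 0.0082
time_s: 8.45
ee_pos: [0.5708, -0.1372, 0.0814]
tool_rot: [-2.161, -2.277, 0.003]
contact_force: [0.3, 0.6, -1.0]
opening: 0.0085
```

```bash
python3 -m creep '[[[0,0.001,0.002],[0,0,0],0],[[0,0,0],[0,0,0],0]]'; python3 -m creep '[[[0,0,0.002],[0,0,0],0],[[0,0,0],[0,0,0],0]]'
```

```text
time_s: 8.7
ee_pos: [0.5719, -0.1372, 0.0793]
tool_rot: [-2.161, -2.276, 0.003]
contact_force: [0.2, -0.5, -0.3]
opening: 0.0083
time_s: 8.95
ee_pos: [0.5722, -0.1373, 0.0791]
tool_rot: [-2.162, -2.277, 0.002]
contact_force: [-4.9, 1.7, 16.8]
opening: 0.008
```

Contact is at z=0.0791. I'll lift about 1.5 mm and slide in.

```bash
python3 -m creep '[[[0,0,-0.0035],[0,0,0],0],[[0.015,0,0],[0,0,0],0],[[0.015,0,0],[0,0,0],0],[[0,0,0],[0,0,0],0]]'; python3 -c "
from h import *
cloud('wrist','w5'); plan(*sp(0,-60),.0805,.0525)"
```

```text
time_s: 9.45
ee_pos: [0.5701, -0.1057, 0.0807]
tool_rot: [-2.159, -2.278, 0.003]
contact_force: [0.4, -0.2, -0.9]
opening: 0.0086
shift old frame mm [30.5  0.4  0.3] new frame mm [30.5  0.4  0.3] turn [-0.0033 -0.0009  0.0009]
```

View pics/w5.png

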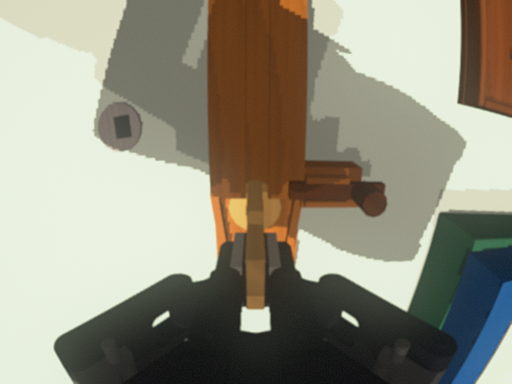

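The foot at (255,208) is starting under the lips and the board is lined up with the slit, with no force. Sliding on.

```bash
python3 -m creep '[[[0.015,0.0003,0],[0,0,0],0],[[0.015,0,0],[0,0,0],0],[[0,0,0],[0,0,0],0]]'; python3 -m creep '[[[0.02,0,0],[0,0,0],0],[[0.02,0,0],[0,0,0],0],[[0,0,0],[0,0,0],0]]';python3 -c "
from h import *
plan(*sp(0,90),.0805,.0525)"
```

```text
time_s: 9.88
ee_pos: [0.5689, -0.076, 0.081]
tool_rot: [-2.159, -2.278, 0.003]
contact_force: [-0.1, 0.1, -0.6]
opening: 0.0085
time_s: 10.25
ee_pos: [0.5668, -0.0356, 0.081]
tool_rot: [-2.159, -2.278, 0.003]
contact_force: [0.5, 0.2, -0.6]
opening: 0.0082
shift old frame mm [109.6   0.3   0.6] new frame mm [1.096e+02 1.000e-01 5.000e-01] turn [-0.0032 -0.001   0.0014]
```

```bash
python3 -m creep '[[[0.025,0,0],[0,0,0],0],[[0.03,0,0],[0,0,0],0],[[0.03,0,0],[0,0,0],0],[[0.025,0,0],[0,0,0],0],[[0,0,0.001],[0,0,0],0]]'; python3 -m creep '[[[0,0,0],[0,0,0],5],[[0,0,0],[0,0,0],15],[[0,0,0],[0,0,0],30],[[0,0,0],[0,0,0],30]]';python3 -c "
from h import *
cloud('wrist','w6')
p=cloud('scene','s6')[0][180:320,180:340]; cv2.imwrite('pics/s6.png',cv2.resize(p,None,fx=4,fy=4)[:,:,::-1])"
```

```text
time_s: 10.88
ee_pos: [0.5612, 0.0737, 0.0801]
tool_rot: [-2.159, -2.279, 0.002]
contact_force: [-0.2, -0.2, -1.2]
opening: 0.0082
time_s: 11.38
ee_pos: [0.5613, 0.0722, 0.0802]
tool_rot: [-2.162, -2.276, 0.002]
contact_force: [-0.2, -0.3, -0.1]
opening: 0.0252
```

View pics/w6.png

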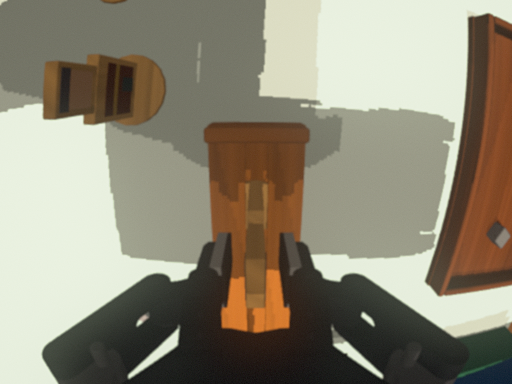

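View pics/s6.png

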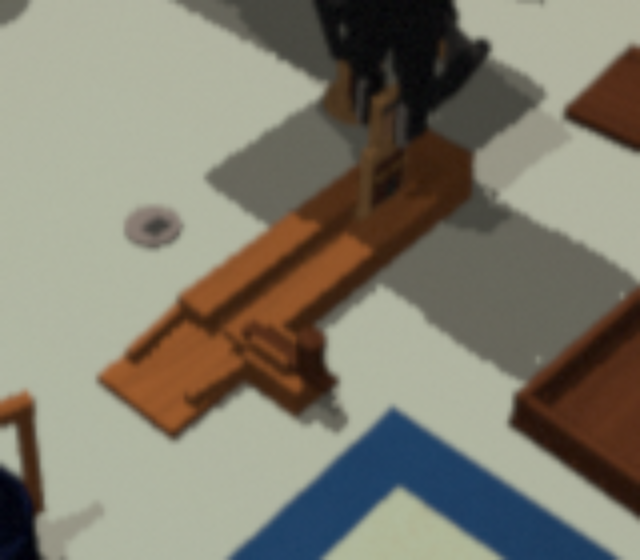

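Standee 1 is upright in the slit. I'll rise and go look at standee 2.

```bash
python3 -m creep '[[[0,0,-0.04],[0,0,0],50],[[0,0,-0.05],[0,0,0],50],[[0,0,-0.05],[0,0,0],60],[[0,0,-0.01],[0,0,0],60],[[0,0,0],[0,0,0],60]]'; python3 -c "
from h import *
plan(.44,.33,.23,.385)"
```

```text
time_s: 12.1
ee_pos: [0.5617, 0.0724, 0.2301]
tool_rot: [-2.161, -2.277, 0.002]
contact_force: [-0.5, 0.2, -0.4]
opening: 0.0514
shift old frame mm [ 263.6 -108.1    0.6] new frame mm [ 2.844e+02 -1.600e+01  1.000e-01] turn [-0.0024 -0.0012 -0.333 ]
```

```bash
python3 -m creep '[[[0.045,-0.018,0],[0,0,0],60],[[0.055,-0.022,0],[0,0,0],60],[[0.055,-0.022,0],[0,0,0],60],[[0.055,-0.022,0],[0,0,0],60],[[0.05,-0.022,0],[0,0,-0.1],60]]'; python3 -m creep '[[[0,0,0],[0,0,-0.12],60],[[0,0,0],[0,0,-0.113],60],[[0,0,0],[0,0,0],60]]'
python3 -c "
from h import *
c=[cloud('wrist','w7')]
print(standee(c,.431,.376)); print(line(sel(c,.39,.47,.33,.42,.085,.12)))
print(standee(c,.442,.258))
f=sel(c,.39,.48,.32,.43,.003,.0095);print(cv2.minEnclosingCircle((f[:,:2]*1000).astype(np.float32)))
"
```

```text
time_s: 12.72
ee_pos: [0.4407, 0.3279, 0.2287]
tool_rot: [-2.042, -2.383, 0.007]
contact_force: [0.8, -0.1, 0.2]
opening: 0.0512
time_s: 13.1
ee_pos: [0.4417, 0.3263, 0.229]
tool_rot: [-1.754, -2.602, 0.006]
contact_force: [-0.0, 0.5, -0.4]
opening: 0.051
(array([0.4299, 0.3771]), array([ 9.6, 41.6]), 22.2, 'top', np.float64(0.105), 'foot r 90/98%', array([0.0179, 0.0187, 0.0191, 0.0196, 0.0202]), 430)
(array([0.43019513, 0.37708145]), (9.158768653869629, 27.396915435791016), 22.152462005615234)
(array([0.4424, 0.2593]), array([10.3, 40.1]), 16.9, 'top', np.float64(0.105), 'foot r 90/98%', array([0.0252, 0.0265, 0.0273, 0.0279, 0.0294]), 976)
((430.5129089355469, 377.3569030761719), 19.59559440612793)
```

View pics/w7.png

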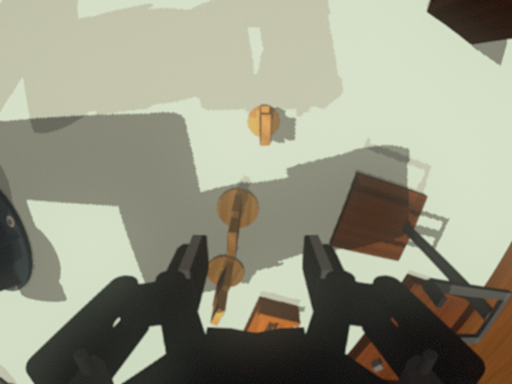

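Confirmed: the standee at (264,122) has a foot of about 19.6 mm radius (small), and the other two are wide (about 27 mm).

```bash
python3 -c "
from h import *
plan(.4301,.3771,.069,.387)"
```

```text
shift old frame mm [ 51.3   8.8 160.3] new frame mm [ 51.5   8.3 160.2] turn [-0.0049 -0.0014 -0.0045]
```

```bash
python3 -m creep '[[[0.026,0.0045,0.02],[0,0,-0.004],60],[[0.0255,0.0045,0.03],[-0.004,0,0],60],[[0,0,0.02],[0,0,0],60],[[0,0,0],[0,0,0],60]]';python3 -c "
from h import *
plan(.4301,.3771,.069,.387)"
```

```text
time_s: 13.65
ee_pos: [0.4303, 0.3771, 0.1589]
tool_rot: [-1.752, -2.606, 0.002]
contact_force: [-1.1, 0.2, 0.3]
opening: 0.0513
shift old frame mm [ 0.   0.  89.9] new frame mm [ 0.1 -0.2 89.9] turn [-0.0023 -0.0008  0.    ]
```

```bash
python3 -m creep '[[[0,0,0.035],[0,0,0],60],[[0,0,0.035],[0,0,0],60],[[0,0,0.019],[0,0,0],60],[[0,0,0],[0,0,0],20],[[0,0,0],[0,0,0],0]]'; python3 -m creep '[[[0,0,0],[0,0,0],0],[[0,0,0],[0,0,0],0],[[0,0,0],[0,0,0],0]]'; python3 -m creep '[[[0,0,-0.03],[0,0,0],0],[[0,0,-0.05],[0,0,0],0],[[0,0,-0.05],[0,0,0],0],[[0,0,0],[0,0,0],0]]'
python3 -c "
from h import *
plan(*sp(0,-122),.20,.0525)
c=[cloud('side','s8'),cloud('wrist','w8')]"
```

```text
time_s: 14.28
ee_pos: [0.4319, 0.3784, 0.0731]
tool_rot: [-1.751, -2.608, -0.006]
contact_force: [0.3, 1.2, 0.3]
opening: 0.0152
time_s: 14.65
ee_pos: [0.4317, 0.3784, 0.073]
tool_rot: [1.75, 2.609, 0.007]
contact_force: [-1.6, 0.2, 7.1]
opening: 0.0079
time_s: 15.15
ee_pos: [0.4325, 0.3787, 0.2059]
tool_rot: [1.749, 2.607, 0.014]
contact_force: [-0.1, 0.4, -0.2]
opening: 0.0081
shift old frame mm [-531.   -66.6    3.4] new frame mm [-523.2  112.5    5.9] turn [ 0.008  -0.005   0.3366]
```

View pics/s8.png

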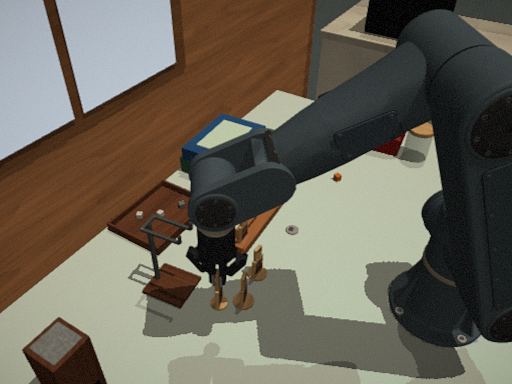

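Standee 2 is held and clear of the others. I'll carry it over the apron.

```bash
python3 -m creep '[[[0,0,0],[0.008,-0.005,0.168],0],[[0,0,0],[0,0,0.1686],0],[[-0.04,0.009,0],[0,0,0],0],[[-0.052,0.011,0],[0,0,0],0],[[-0.052,0.011,0],[0,0,0],0]]'; python3 -m creep '[[[-0.052,0.0112,0],[0,0,0],0],[[-0.052,0.0112,0],[0,0,0],0],[[-0.052,0.0112,0],[0,0,0],0],[[-0.052,0.0112,0],[0,0,0],0],[[-0.052,0.0112,0],[0,0,0],0]]'; python3 -c "
from h import *
plan(*sp(0,-122),.20,.0525)"
```

```text
time_s: 15.88
ee_pos: [0.469, 0.2338, 0.2005]
tool_rot: [-2.161, -2.278, 0.016]
contact_force: [0.8, 1.1, -0.5]
opening: 0.008
time_s: 16.5
ee_pos: [0.5386, -0.0229, 0.2015]
tool_rot: [-2.161, -2.277, 0.014]
contact_force: [0.5, -0.4, -0.6]
opening: 0.008
shift old frame mm [-116.5   27.6    1.8] new frame mm [-116.6   27.6    1.5] turn [-0.0083  0.0042 -0.0002]
```

```bash
python3 -m creep '[[[-0.045,0.0105,0],[0,0,0],0],[[-0.045,0.0105,0],[-0.008,0.004,0],0],[[-0.0265,0.0066,0],[0,0,0],0],[[0,0,0.03],[0,0,0],0],[[0,0,0],[0,0,0],0]]'; python3 -m creep '[[[0,0,0.035],[0,0,0],0],[[0,0,0],[0,0,0],0]]';  python3 -c "
from h import *
plan(*sp(0,-122),.086,.0525)
c=[cloud('wrist','w9')]
L=stand(c,-.08,.04); sl=(L[:,3]+L[:,4])/2
print(np.polyfit(L[:,0],sl,1))"
```

```text
time_s: 17.12
ee_pos: [0.571, -0.1358, 0.1702]
tool_rot: [-2.16, -2.276, 0.003]
contact_force: [0.2, -0.1, -1.0]
opening: 0.008
time_s: 17.38
ee_pos: [0.5716, -0.1354, 0.1368]
tool_rot: [-2.16, -2.278, 0.001]
contact_force: [-1.2, 0.3, -0.4]
opening: 0.0082
shift old frame mm [-2.5  0.7 50.8] new frame mm [-2.5  0.6 50.8] turn [-0.0022 -0.001   0.0005]
[-0.05189258  0.56505083]
```

View pics/w9.png

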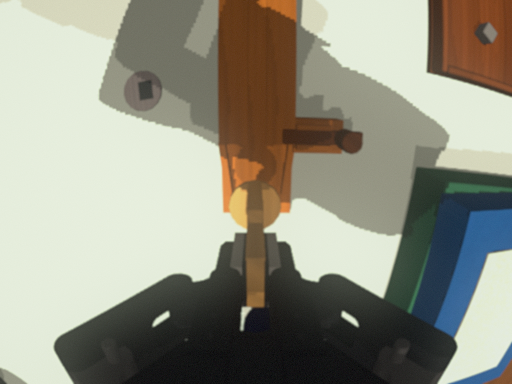

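Same good picture as before: foot at (255,205), board vertical. Lowering.

```bash
python3 -m creep '[[[-0.002,0.0005,0.025],[0,0,0],0],[[0,0,0.025],[0,0,0],0],[[0,0,0],[0,0,0],0]]'; python3 -m creep '[[[0,0,0.003],[0,0,0],0],[[0,0,0],[0,0,0],0]]'; python3 -m creep '[[[0,0,0.002],[0,0,0],0],[[0,0,0],[0,0,0],0]]'
```

```text
time_s: 17.8
ee_pos: [0.5734, -0.1379, 0.0886]
tool_rot: [2.162, 2.279, 0.001]
contact_force: [0.0, 0.1, -0.5]
opening: 0.008
time_s: 18.05
ee_pos: [0.5742, -0.1383, 0.0866]
tool_rot: [2.16, 2.277, 0.003]
contact_force: [-0.3, 0.1, -0.6]
opening: 0.008
time_s: 18.3
ee_pos: [0.5737, -0.1382, 0.0836]
tool_rot: [2.161, 2.277, 0.002]
contact_force: [-0.0, -0.2, 0.1]
opening: 0.0078
```

```bash
python3 -m creep '[[[0,-0.001,0.002],[0,0,0],0],[[0,0,0],[0,0,0],0]]'; python3 -m creep '[[[0,0,0.002],[0,0,0],0],[[0,0,0],[0,0,0],0]]'
```

```text
time_s: 18.55
ee_pos: [0.5725, -0.1382, 0.0813]
tool_rot: [2.161, 2.278, 0.002]
contact_force: [-0.6, -0.0, -0.8]
opening: 0.0079
time_s: 18.8
ee_pos: [0.5729, -0.1384, 0.081]
tool_rot: [2.16, 2.277, 0.002]
contact_force: [-6.4, 1.7, 16.0]
opening: 0.0081
```

```bash
python3 -m creep '[[[0,0,-0.0035],[0,0,0],0],[[0.015,0,0],[0,0,0],0],[[0.015,0,0],[0,0,0],0],[[0,0,0],[0,0,0],0]]'; python3 -c "
from h import *
cloud('wrist','w10'); plan(*sp(0,-60),.0825,.0525)"
```

```text
time_s: 19.3
ee_pos: [0.5709, -0.1067, 0.0827]
tool_rot: [2.159, 2.28, 0.001]
contact_force: [1.1, -0.1, 0.2]
opening: 0.0082
shift old frame mm [31.6 -0.3  0.2] new frame mm [31.6 -0.3  0.3] turn [0.002  0.0006 0.0013]
```

View pics/w10.png

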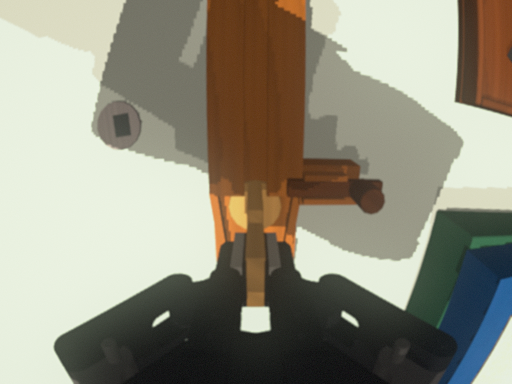

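Aligned as before, with no force. I'll continue to about stand y +20.

```bash
python3 -m creep '[[[0.015,-0.0005,0],[0,0,0],0],[[0.015,0,0],[0,0,0],0],[[0,0,0],[0,0,0],0]]'; python3 -m creep '[[[0.02,0,0],[0,0,0],0],[[0.02,0,0],[0,0,0],0],[[0,0,0],[0,0,0],0]]'; python3 -m creep '[[[0.02,0,0],[0,0,0],0],[[0.02,0,0],[0,0,0],0],[[0,0,0],[0,0,0],0],[[0,0,0.001],[0,0,0],0],[[0,0,0],[0,0,0],0]]'; python3 -m creep '[[[0,0,0],[0,0,0],5],[[0,0,0],[0,0,0],15],[[0,0,0],[0,0,0],30],[[0,0,0],[0,0,0],30]]'
```

```text
time_s: 19.73
ee_pos: [0.5689, -0.0771, 0.0829]
tool_rot: [2.16, 2.279, 0.002]
contact_force: [0.5, 0.2, -0.1]
opening: 0.0082
time_s: 20.1
ee_pos: [0.5667, -0.0366, 0.0828]
tool_rot: [2.159, 2.28, 0.002]
contact_force: [-0.7, -0.6, -0.4]
opening: 0.0082
time_s: 20.72
ee_pos: [0.5648, 0.0012, 0.0817]
tool_rot: [2.162, 2.277, 0.002]
contact_force: [0.2, 1.2, -0.2]
opening: 0.0082
time_s: 21.22
ee_pos: [0.5649, 0.0015, 0.0819]
tool_rot: [2.161, 2.277, 0.002]
contact_force: [0.2, 0.7, 0.4]
opening: 0.0257
```

```bash
python3 -m creep '[[[0,0,-0.04],[0,0,0],50],[[0,0,-0.05],[0,0,0],50],[[0,0,-0.05],[0,0,0],60],[[-0.04,0,-0.02],[0,0,0],60],[[0,0,0],[0,0,0],60]]'; python3 -c "
from h import *
cs=[cloud(n,'a_'+n) for n in ['scene','side','wrist']]
im,zz=topmap(cs,.15,.95,-.4,.45,700,-.01,.26)
z8=np.clip((zz+.01)/.26*255,0,255).astype(np.uint8); cv2.imwrite('pics/a_top.png',np.hstack([im,cv2.applyColorMap(z8,cv2.COLORMAP_JET)])[:,:1120]); 
a=cv2.imread('pics/a_top.png'); cv2.imwrite('pics/a_top.png',cv2.resize(a,(800,425)))
c=cs[2:]
for y in (.075,.0015): print(standee(c,.563,y,.03))
p=sel(c,.55,.7,-.13,-.03,.052,.070); print('knob',line(p))
"
```

```text
time_s: 21.85
ee_pos: [0.5672, -0.04, 0.2436]
tool_rot: [2.161, 2.273, 0.004]
contact_force: [-0.8, -0.1, 0.7]
opening: 0.0515
(array([0.563, 0.075]), array([59.9, 59.9]), 0.0, 'top', np.float64(0.114), 'foot r 90/98%', array([0.0293, 0.0298, 0.0302, 0.0306, 0.031 ]), 106)
(array([0.563 , 0.0015]), array([59.9, 60. ]), 90.0, 'top', np.float64(0.113), 'foot r 90/98%', array([0.028 , 0.0292, 0.0294, 0.0298, 0.0304]), 116)
knob (array([ 0.64320105, -0.08371082]), (16.704071044921875, 15.552072525024414), 30.216489791870117)
```

View pics/a_scene.png

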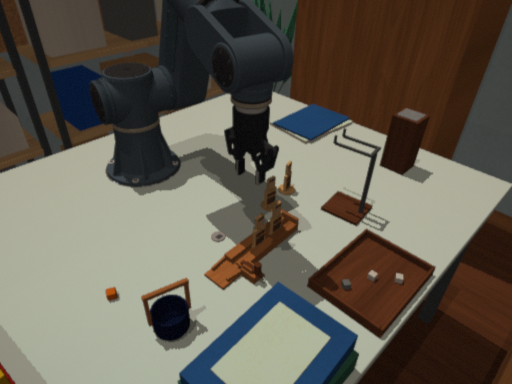

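View pics/a_top.png

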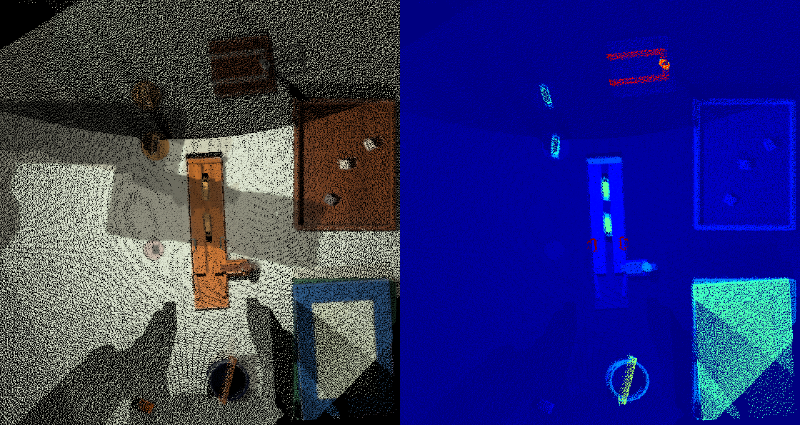

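View pics/a_wrist.png

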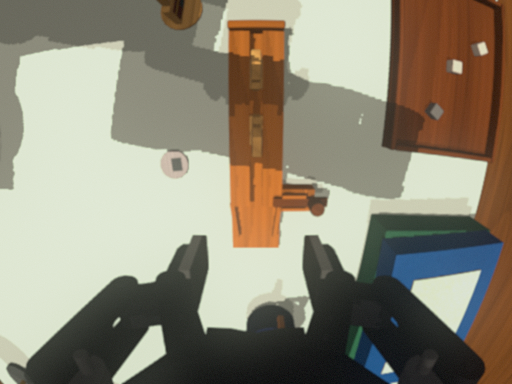

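Both small standees stand upright in the slot and only the wide ones remain outside. The knob is at (0.6435,−0.0838). Now I'll shut the keeper.

```bash
python3 -c "
from h import *
plan(.6435,-.0838,.041,.0525)"
```

```text
shift old frame mm [-49.9  74.6 200.2] new frame mm [-49.9  74.8 200.1] turn [ 0.001   0.0002 -0.0002]
```

```bash
python3 -m creep '[[[-0.025,0.037,0],[0,0,0],60],[[-0.025,0.0375,0.01],[0,0,0],60],[[0,0,0.04],[0,0,0],60],[[0,0,0.05],[0,0,0],60],[[0,0,0],[0,0,0],60]]'; python3 -c "
from h import *
c=[cloud('wrist','w11')]
p=sel(c,.55,.7,-.13,-.03,.052,.070); print('knob',line(p))
plan(.6435,-.0838,.041,.0525)"
```

```text
time_s: 22.62
ee_pos: [0.6415, -0.0831, 0.1378]
tool_rot: [-2.158, -2.276, 0.005]
contact_force: [0.3, 0.1, 0.5]
opening: 0.0513
knob (array([ 0.64376154, -0.08394119]), (17.233964920043945, 16.695663452148438), 13.461014747619629)
shift old frame mm [ -0.3   0.5 100. ] new frame mm [ -0.3   0.4 100. ] turn [-0.001  -0.0003  0.0007]
```

```bash
python3 -m creep '[[[0,0.001,0.035],[0,0,0],60],[[0,0,0.035],[0,0,0],60],[[0,0,0.025],[0,0,0],60],[[0,0,0],[0,0,0],40],[[0,0,0],[0,0,0],0]]'; python3 -m creep '[[[0,0,0],[0,0,0],0],[[0,0,0],[0,0,0],0],[[0,0,0],[0,0,0],0]]'; python3 -m creep '[[[0,-0.012,0],[0,0,0],0],[[0,-0.012,0],[0,0,0],0],[[0,-0.012,0],[0,0,0],0],[[0,0,0],[0,0,0],0]]'
```

```text
time_s: 23.3
ee_pos: [0.6457, -0.0844, 0.0494]
tool_rot: [2.16, 2.277, 0.003]
contact_force: [-25.6, -0.6, 14.5]
opening: 0.017
time_s: 23.68
ee_pos: [0.6451, -0.0845, 0.0498]
tool_rot: [2.161, 2.277, 0.002]
contact_force: [-7.9, -0.0, 7.9]
opening: 0.0148
time_s: 24.18
ee_pos: [0.6097, -0.0863, 0.0498]
tool_rot: [2.159, 2.275, 0.005]
contact_force: [-1.4, 1.9, 8.4]
opening: 0.0145
```

```bash
python3 -m creep '[[[0,-0.006,0],[0,0,0],0],[[0,0,0],[0,0,0],0]]'; python3 -m creep '[[[0,-0.004,0],[0,0,0],0],[[0,0,0],[0,0,0],0]]';python3 -m creep '[[[0,-0.002,0],[0,0,0],0],[[0,0,0],[0,0,0],0]]'
```

```text
time_s: 24.42
ee_pos: [0.6041, -0.0866, 0.0497]
tool_rot: [2.159, 2.275, 0.006]
contact_force: [-1.7, 2.7, 11.3]
opening: 0.0149
time_s: 24.68
ee_pos: [0.6003, -0.0868, 0.0498]
tool_rot: [2.159, 2.275, 0.006]
contact_force: [-0.9, 2.8, 9.5]
opening: 0.0147
time_s: 24.92
ee_pos: [0.5997, -0.0868, 0.0498]
tool_rot: [2.157, 2.273, 0.009]
contact_force: [6.1, 3.6, 4.4]
opening: 0.0149
```

```bash
python3 -m creep '[[[0,-0.002,0],[0,0,0],0],[[0,0,0],[0,0,0],0]]'
```

```text
time_s: 25.18
ee_pos: [0.5994, -0.0869, 0.0499]
tool_rot: [2.155, 2.27, 0.013]
contact_force: [16.4, 5.4, -3.2]
opening: 0.0141
```

The closed stop is reached: force climbs to 16 N with no motion. I'll release, rise and check.

```bash
python3 -m creep '[[[0,0,0],[0,0,0],10],[[0,0,0],[0,0,0],40],[[0,0,0],[0,0,0],60],[[0,0,0],[0,0,0],60]]'; python3 -m creep '[[[0,0,-0.04],[0,0,0],60],[[0,0,-0.05],[0,0,0],60],[[0,0,-0.05],[0,0,0],60],[[-0.04,0,-0.04],[0,0,0],60],[[-0.05,0,0],[0,0,0],60]]'; python3 -m creep '[[[-0.04,0,0],[0,0,0],60],[[0,0,0],[0,0,0],60]]';  python3 -c "
from h import *
c=[cloud('wrist','w12')]
p=sel(c,.55,.7,-.13,-.03,.052,.070); print('knob',line(p), sp(30,-72))
b=sel(c,.5,.7,-.4,-.2,.118,.14); print('bail',line(b),np.percentile(b[:,2],[5,50,95]))
b=sel(c,.5,.7,-.4,-.2,.055,.07); print('rim',line(b),cv2.minEnclosingCircle((b[:,:2]*1000).astype(np.float32)))
"
```

```text
time_s: 25.68
ee_pos: [0.595, -0.0871, 0.0474]
tool_rot: [2.161, 2.277, 0.002]
contact_force: [-0.3, 0.8, -1.0]
opening: 0.0512
time_s: 26.3
ee_pos: [0.6006, -0.1777, 0.2311]
tool_rot: [2.155, 2.275, 0.006]
contact_force: [0.4, -0.5, -0.4]
opening: 0.0512
time_s: 26.55
ee_pos: [0.601, -0.2191, 0.2269]
tool_rot: [2.165, 2.274, 0.001]
contact_force: [-0.6, 0.0, 0.3]
opening: 0.0515
knob (array([ 0.59954352, -0.08658457]), (16.379806518554688, 17.967180252075195), 2.4940764904022217) [ 0.59963693 -0.08632652]
bail (array([ 0.60502356, -0.31045981]), (96.21310424804688, 11.030386924743652), 75.86787414550781) [0.1218357  0.12796925 0.12924848]
rim (array([ 0.60497504, -0.31038467]), (78.8976821899414, 77.90077209472656), 22.4449462890625) ((604.4725952148438, -310.0508728027344), 46.69952392578125)
```

View pics/w12.png

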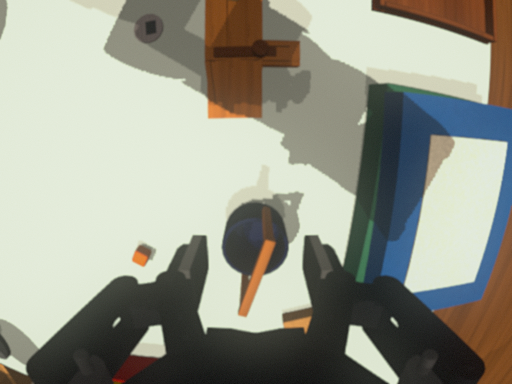

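The keeper is shut, with the knob at (0.5995,−0.0866) as predicted. The mug's bail bar at (255,278) has its centre at (0.605,−0.3104) and direction 75.9°, so yaw is −0.2466. I'll grasp the bar.

```bash
python3 -c "
from h import *
plan(.605,-.3104,.107,-.2466)"
```

```text
shift old frame mm [-92.9  -0.9 119.8] new frame mm [-89.1  26.5 119.8] turn [1.800e-03 1.000e-04 2.971e-01]
```

```bash
python3 -m creep '[[[0,0,0],[0,0,0.149],60],[[0,0,0],[0,0,0.148],60],[[-0.045,0.013,0],[0,0,0],60],[[-0.044,0.0135,0.02],[0,0,0],60],[[0,0,0.02],[0,0,0],60]]'; python3 -m creep '[[[0,0,0],[0,0,0],60]]';  python3 -c "
from h import *
plan(.605,-.3104,.107,-.2466)
c=[cloud('wrist','w13')]
b=sel(c,.5,.7,-.4,-.2,.118,.14); print('bail',line(b))"
```

```text
time_s: 27.22
ee_pos: [0.6055, -0.3109, 0.1863]
tool_rot: [2.476, 1.93, 0.002]
contact_force: [0.0, 0.7, -0.7]
opening: 0.051
time_s: 27.35
ee_pos: [0.6051, -0.3078, 0.1853]
tool_rot: [-2.474, -1.934, -0.001]
contact_force: [-0.2, 0.4, 0.8]
opening: 0.0514
shift old frame mm [-2.6  0.6 78.3] new frame mm [-2.5  0.5 78.3] turn [-0.0011 -0.0014  0.0026]
bail (array([ 0.605591  , -0.31087753]), (96.0271987915039, 9.812494277954102), 75.76557159423828)
```

```bash
python3 -m creep '[[[-0.0026,0.0006,0.03],[0,0,0],60],[[0,0,0.03],[0,0,0],60],[[0,0,0.018],[0,0,0],60],[[0,0,0],[0,0,0],20],[[0,0,0],[0,0,0],0]]'; python3 -m creep '[[[0,0,0],[0,0,0],0],[[0,0,0],[0,0,0],0],[[0,0,0],[0,0,0],0]]'; python3 -m creep '[[[0,0,-0.03],[0,0,0],0],[[0,0,-0.05],[0,0,0],0],[[0,0,-0.05],[0,0,0],0],[[0,0,-0.02],[0,0,0],0],[[0,0,0],[0,0,0],0]]'
python3 -c "
from h import *
cs=[cloud(n,'m_'+n) for n in ['scene','side','wrist']]
for c in cs[:2]:
  c=[c]
  b=sel(c,.5,.7,-.4,-.2,.24,.29); print(len(b), len(b) and line(b))
  p=sel(c,.54,.72,.25,.4,.212,.228); print('pr',line(p))
  for t in (.02,-.02):
    pass
  p=sel(c,.62,.75,.25,.4,.05,.2); print('post',line(p))
"
```

```text
time_s: 28.02
ee_pos: [0.6066, -0.3123, 0.1107]
tool_rot: [2.473, 1.932, 0.003]
contact_force: [0.6, 0.2, 0.5]
opening: 0.0157
time_s: 28.4
ee_pos: [0.6064, -0.3125, 0.1108]
tool_rot: [2.473, 1.931, 0.003]
contact_force: [-2.4, 1.5, 6.3]
opening: 0.0085
time_s: 29.02
ee_pos: [0.606, -0.3124, 0.261]
tool_rot: [2.472, 1.931, 0.004]
contact_force: [0.2, -0.4, -2.8]
opening: 0.0082
590 (array([ 0.61182812, -0.31362738]), (95.52394104003906, 28.19795799255371), 70.4501953125)
pr (array([0.62918829, 0.31471042]), (118.55531311035156, 64.88678741455078), 8.363273620605469)
post (array([0.6822774 , 0.31685754]), (14.732487678527832, 12.628247261047363), 14.003423690795898)
184 (array([ 0.60216125, -0.30720734]), (37.71449661254883, 96.21856689453125), 2.329746961593628)
pr (array([0.62446747, 0.31737094]), (115.33011627197266, 65.23023986816406), 5.547059535980225)
post (array([0.67410223, 0.325715  ]), (13.913838386535645, 13.462446212768555), 47.897682189941406)
```

View pics/m_scene.png

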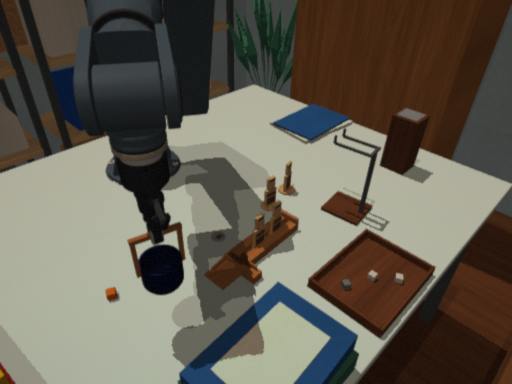

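The mug is held by its bail. I'll turn to the hook's yaw (about 0.116) and carry it to a staging point on the hook's open side.

```bash
python3 -c "
from h import *
plan(.505,.295,.262,.116)"
```

```text
shift old frame mm [ 564.6 -244.    -4.2] new frame mm [614.4 -29.1  -4.5] turn [ 3.000e-04 -7.000e-04 -3.606e-01]
```

```bash
python3 -m creep '[[[0,0,0],[0,0,-0.09],0],[[0,0,0],[0,0,-0.12],0],[[0,0,0],[0,0,-0.1],0],[[0,0,0],[0,0,-0.05],0],[[0.03,-0.0015,0],[0,0,0],0]]';python3 -m creep '[[[0.04,-0.002,0],[0,0,0],0],[[0.045,-0.002,0],[0,0,0],0],[[0.045,-0.002,0],[0,0,0],0],[[0.045,-0.002,0],[0,0,0],0],[[0.045,-0.002,0],[0,0,0],0]]';python3 -m creep '[[[0.045,-0.002,0],[0,0,0],0],[[0.045,-0.002,0],[0,0,0],0],[[0.045,-0.002,0],[0,0,0],0],[[0.045,-0.002,0],[0,0,0],0],[[0.04,-0.002,0],[0,0,0],0]]'; python3 -c "
from h import *
plan(.505,.295,.262,.116)"
```

```text
time_s: 29.8
ee_pos: [0.6, -0.2832, 0.257]
tool_rot: [-2.091, -2.345, -0.0]
contact_force: [0.2, 0.2, -2.8]
opening: 0.0085
time_s: 30.42
ee_pos: [0.5645, -0.0637, 0.2575]
tool_rot: [2.09, 2.345, 0.0]
contact_force: [0.6, -0.1, -2.0]
opening: 0.0082
time_s: 31.05
ee_pos: [0.5291, 0.1537, 0.2574]
tool_rot: [2.089, 2.346, -0.001]
contact_force: [0.5, -0.8, -2.3]
opening: 0.0088
shift old frame mm [143.1  -7.7  -4.7] new frame mm [143.1  -7.6  -4.6] turn [ 0.0002  0.0009 -0.0003]
```

```bash
python3 -m creep '[[[0.02,0,0],[0,0,0],0],[[0,0,0],[0,0,0],0],[[0,0,0],[0,0,0],0]]'; python3 -c "
from h import *
c=[cloud('wrist','w14')]
np.set_printoptions(suppress=True,precision=4)
p=sel(c,.53,.75,.25,.4,.212,.228); print('pr',len(p),line(p))
t=sel(c,.53,.75,.25,.4,.232,.25); print('tips',len(t),t[:,:2].min(0),t[:,:2].max(0) , line(t))
for lo,hi in ((.25,.31),(.31,.4)):
  q=sel(c,.53,.67,lo,hi,.212,.228); print(len(q),line(q),np.median(q[:,2])); v=cv2.fitLine((q[:,:2]*1000).astype(np.float32),cv2.DIST_HUBER,0,.01,.01).ravel(); print(v)
  tt=sel(c,.53,.67,lo,hi,.228,.25); print('tip',len(tt),tt.mean(0))
"
```

```text
time_s: 31.42
ee_pos: [0.5279, 0.1712, 0.2583]
tool_rot: [2.089, 2.344, 0.001]
contact_force: [0.5, -0.1, -2.0]
opening: 0.0085
pr 3014 (array([0.6272, 0.3163]), (115.83661651611328, 61.04785919189453), 6.517364501953125)
tips 201 [0.5726 0.2795] [0.5789 0.2883] (array([0.5756, 0.2839]), (5.984086990356445, 8.298340797424316), 5.7333574295043945)
1453 (array([0.6214, 0.2893]), (98.26353454589844, 8.71807861328125), 6.5173659324646) 0.2204079875122399
[  0.9921   0.1255 620.292  288.6897]
tip 240 [0.5748 0.2836 0.2373]
539 (array([0.6417, 0.3437]), (56.52271270751953, 9.463202476501465), 7.52033805847168) 0.22007656863521918
[  0.9821   0.1886 645.3115 342.2283]
tip 0 [nan nan nan]<string>:9: RuntimeWarning: Mean of empty slice.
  ret = um.true_divide(
```

View pics/w14.png

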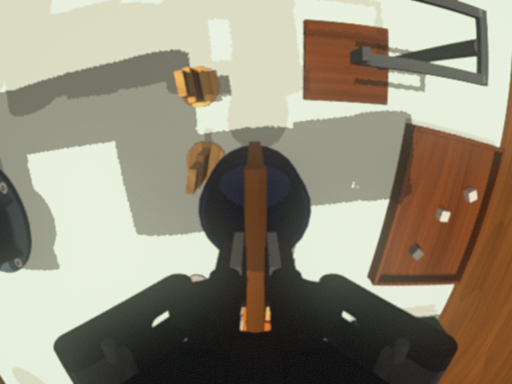

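The near prong tip is at (0.575,0.284), so the seat is about (0.6144,0.3145) with yaw 0.116, which agrees with the other cameras. Next I'll move to staging and set the height.

```bash
python3 -c "
from h import *
plan(.5051,.2998,.248,.116)"
```

```text
shift old frame mm [130.5  -8.   10.2] new frame mm [130.5  -7.8  10.4] turn [ 0.0019  0.0011 -0.0017]
```

```bash
python3 -m creep '[[[0.04,-0.0025,0.003],[0,0,0],0],[[0.04,-0.0025,0.003],[0,0,0],0],[[0.04,-0.0025,0.003],[0,0,0],0],[[0.0105,-0.0005,0.001],[0,0,0],0],[[0,0,0],[0,0,0],0]]';python3 -m creep '[[[0,0,0],[0,0,0],0],[[0,0,0],[0,0,0],0]]'; python3 -c "
from h import *
c=[cloud('wrist','w15'),cloud('side','s15'),cloud('scene','c15')]
p=cv2.imread('pics/s15.png')[170:330,90:290]; cv2.imwrite('pics/s15c.png',cv2.resize(p,None,fx=4,fy=3.5))
p=cv2.imread('pics/c15.png')[90:230,260:420]; cv2.imwrite('pics/c15c.png',cv2.resize(p,None,fx=4,fy=4))
plan(.6144,.3125,.248,.116)
t=sel(c[:1],.53,.66,.25,.31,.228,.25); print('tip',len(t),t.mean(0)if len(t) else 0)
t=sel(c[:1],.53,.66,.32,.37,.228,.25); print('tip',len(t),t.mean(0)if len(t) else 0)
t=sel(c[:1],.45,.56,.22,.40,.254,.275); print('bar',line(t),np.percentile(t[:,2],[5,50,95]))
"
```

```text
time_s: 32.1
ee_pos: [0.505, 0.3003, 0.2483]
tool_rot: [2.088, 2.344, 0.001]
contact_force: [-0.8, 0.6, -3.1]
opening: 0.0084
time_s: 32.35
ee_pos: [0.5052, 0.2999, 0.2487]
tool_rot: [2.09, 2.343, 0.002]
contact_force: [-0.6, 0.6, -1.8]
opening: 0.0086
shift old frame mm [ -0.4 110.1   0.9] new frame mm [ -0.6 110.1   0.6] turn [ 0.0023  0.0008 -0.0013]
tip 224 [0.57459626 0.28536505 0.23631478]
tip 263 [0.56857576 0.33650017 0.23668381]
bar (array([0.50317001, 0.30253622]), (92.41242218017578, 34.89799118041992), 81.9730224609375) [0.25884569 0.26636861 0.27211668]
```

View pics/s15c.png

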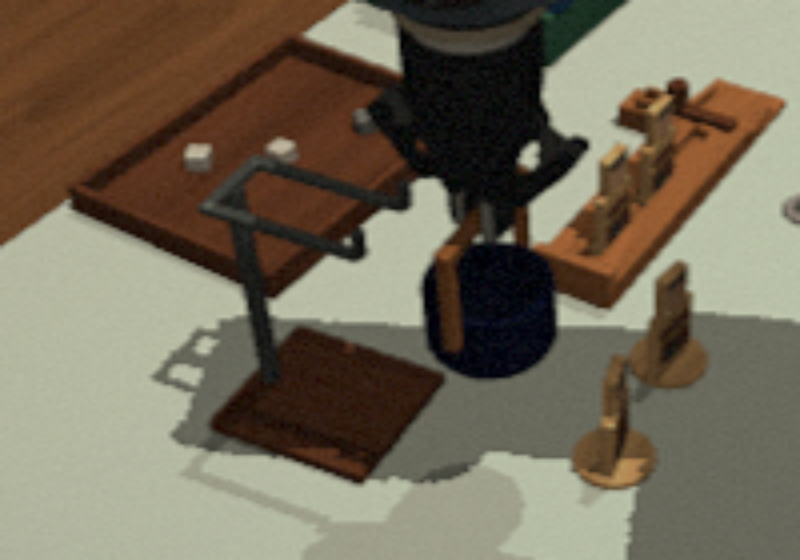

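View pics/c15c.png

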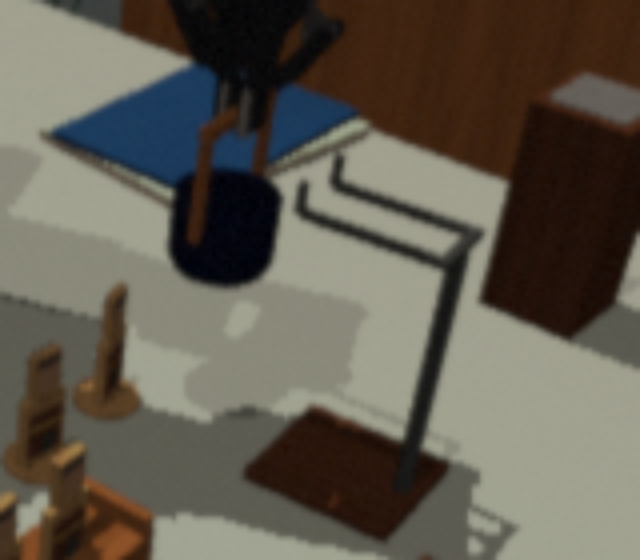

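View pics/w15.png

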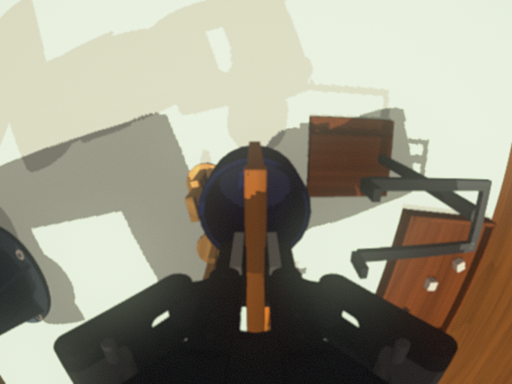

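Tips at (0.5746,0.2854) and (0.5686,0.3365) give yaw 0.117 and seat (0.6138,0.3159). The bar is above the tips and the rim is below the prongs, so I'll move in.

```bash
python3 -m creep '[[[0.001,0.02,0],[0,0,0],0],[[0,0.025,0],[0,0,0],0],[[0,0.025,0],[0,0,0],0],[[0,0,0],[0,0,0],0]]'; python3 -c "
from h import *
plan(.6138,.3135,.248,.116)
c=[cloud('side','s16'),cloud('scene','c16')]
p=cv2.imread('pics/s16.png')[170:330,90:290]; cv2.imwrite('pics/s16c.png',cv2.resize(p,None,fx=4,fy=3.5))
p=cv2.imread('pics/c16.png')[90:230,260:420]; cv2.imwrite('pics/c16c.png',cv2.resize(p,None,fx=4,fy=4))"
```

```text
time_s: 33.0
ee_pos: [0.5752, 0.3095, 0.2482]
tool_rot: [2.089, 2.343, 0.001]
contact_force: [-0.9, -0.2, -2.2]
opening: 0.0084
shift old frame mm [-0.5 38.8  0.2] new frame mm [-0.5 38.8  0.2] turn [ 0.002   0.001  -0.0014]
```

View pics/s16c.png

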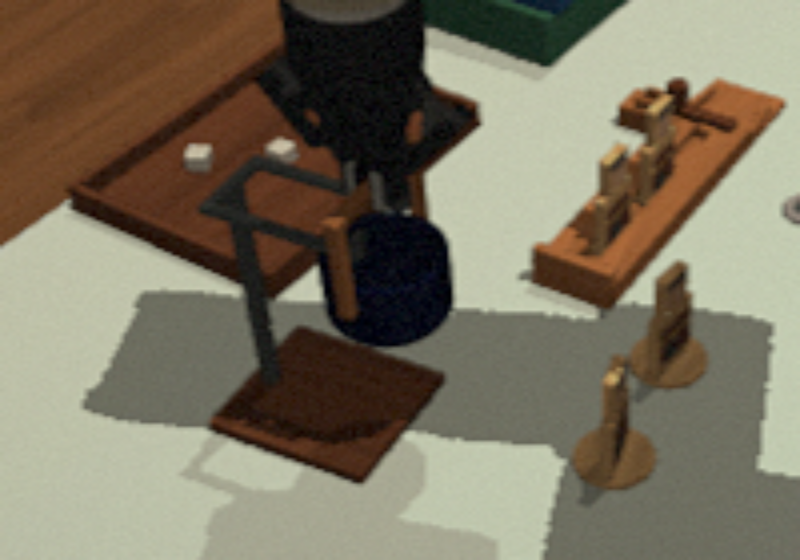

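View pics/c16c.png

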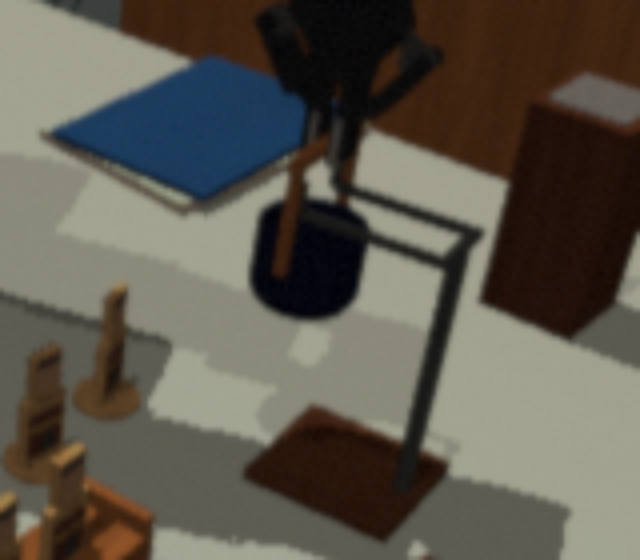

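The prongs pass between the uprights with the bar above the tips, no contact. I'll continue to the seat and lower.

```bash
python3 -m creep '[[[0,0.02,0],[0,0,0],0],[[-0.0005,0.019,0],[0,0,0],0],[[0,0,0],[0,0,0],0],[[0,0,0.015],[0,0,0],0],[[0,0,0.012],[0,0,0],0]]';python3 -m creep '[[[0,0,0.003],[0,0,0],0],[[0,0,0],[0,0,0],0]]'; python3 -m creep '[[[0,0,0.003],[0,0,0],0],[[0,0,0],[0,0,0],0]]'
```

```text
time_s: 33.72
ee_pos: [0.612, 0.3138, 0.2204]
tool_rot: [2.088, 2.345, -0.0]
contact_force: [-0.5, -0.1, -3.1]
opening: 0.0085
time_s: 33.98
ee_pos: [0.6129, 0.3139, 0.2186]
tool_rot: [2.088, 2.344, 0.001]
contact_force: [0.7, -0.4, -1.7]
opening: 0.009
time_s: 34.22
ee_pos: [0.6131, 0.3138, 0.2158]
tool_rot: [2.088, 2.344, 0.002]
contact_force: [-0.3, 0.3, -2.5]
opening: 0.0085
```

```bash
python3 -m creep '[[[0,0,0.002],[0,0,0],0],[[0,0,0],[0,0,0],0]]'; python3 -m creep '[[[0,0,0.0015],[0,0,0],0],[[0,0,0],[0,0,0],0]]'
```

```text
time_s: 34.48
ee_pos: [0.6131, 0.3138, 0.2136]
tool_rot: [2.088, 2.344, 0.001]
contact_force: [0.8, -1.1, -1.5]
opening: 0.0083
time_s: 34.72
ee_pos: [0.6132, 0.3139, 0.2126]
tool_rot: [2.088, 2.344, 0.002]
contact_force: [-0.2, 0.1, 1.6]
opening: 0.0087
```

The weight is taken by the prongs. I'll release gently, with the opening limited so the fingers keep away from the post.

```bash
python3 -m creep '[[[0,0,0.0005],[0,0,0],0],[[0,0,0],[0,0,0],13],[[0,0,0],[0,0,0],18],[[0,0,0],[0,0,0],25],[[0,0,0],[0,0,0],35]]'; python3 -c "
from h import *
c=[cloud('side','s17'),cloud('scene','c17')]
p=cv2.imread('pics/s17.png')[170:330,90:290]; cv2.imwrite('pics/s17c.png',cv2.resize(p,None,fx=4,fy=3.5))"
```

```text
time_s: 35.35
ee_pos: [0.6131, 0.3138, 0.2117]
tool_rot: [2.088, 2.344, 0.002]
contact_force: [0.0, 0.1, -0.9]
opening: 0.0298
```

View pics/s17c.png

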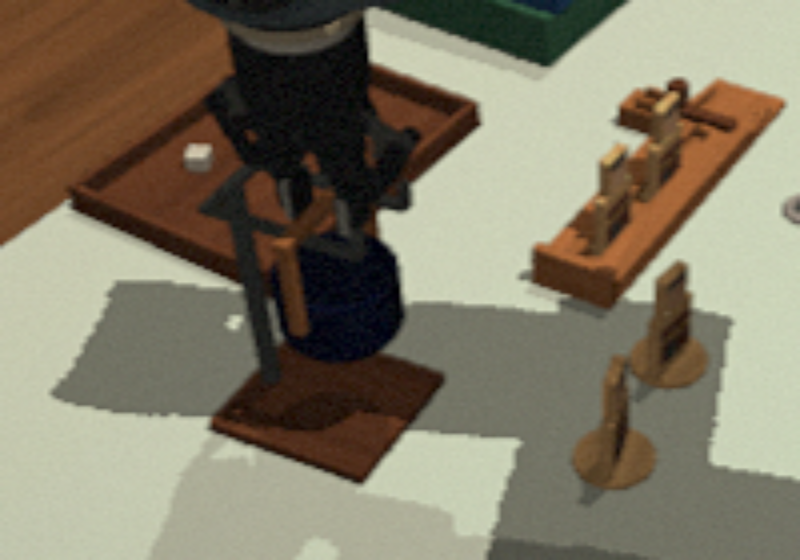

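The mug hangs on the prongs and the jaws are open. I'll rise straight up and back away.

```bash
python3 -m creep '[[[0,0,-0.015],[0,0,0],38],[[0,0,-0.03],[0,0,0],38],[[0,0,-0.04],[0,0,0],38],[[0,0,-0.03],[0,0,0],38],[[-0.03,-0.03,0],[0,0,0],38]]'; python3 -m creep '[[[-0.05,-0.02,0],[0,0,0],38],[[-0.05,-0.02,0],[0,0,0],38],[[-0.04,-0.01,0],[0,0,0],38],[[-0.02,0,0],[0,0,0],38],[[0,0,0],[0,0,0],38]]'; python3 -c "
from h import *
cs=[cloud(n,'z_'+n) for n in ['scene','side','wrist']]
for c in cs:
  b=sel([c],.52,.7,.24,.4,.2265,.2345); print('bar',len(b),len(b) and line(b))
im,zz=topmap(cs,.15,.95,-.4,.45,700,-.01,.26)
z8=np.clip((zz+.01)/.26*255,0,255).astype(np.uint8); cv2.imwrite('pics/z_top.png',cv2.resize(np.hstack([im,cv2.applyColorMap(z8,cv2.COLORMAP_JET)]),(800,425)))
c=[cs[2]]
p=sel(c,.55,.7,-.13,-.03,.052,.070); print('knob',len(p),len(p) and line(p))
for y in (.075,.0015): 
  b=sel(c,.54,.59,y-.03,y+.03,.075,.125); print(len(b),len(b) and line(b),b[:,2].max())
"
```

```text
time_s: 36.08
ee_pos: [0.5876, 0.2817, 0.3301]
tool_rot: [2.085, 2.344, 0.01]
contact_force: [0.3, -0.6, -0.4]
opening: 0.0323
time_s: 36.7
ee_pos: [0.5558, 0.1154, 0.3275]
tool_rot: [2.09, 2.342, 0.003]
contact_force: [1.0, 1.3, -0.7]
opening: 0.0325
bar 104 (array([0.59650409, 0.31199564]), (46.903865814208984, 97.16815948486328), 7.013828754425049)
bar 161 (array([0.59147668, 0.31529333]), (49.94146728515625, 97.3855209350586), 6.055413246154785)
bar 369 (array([0.59781763, 0.2777381 ]), (48.23056411743164, 25.029638290405273), 4.2468342781066895)
knob 93 (array([ 0.59938336, -0.08610857]), (16.723831176757812, 19.04646110534668), 5.726043224334717)
212 (array([0.5615899 , 0.07153532]), (9.344133377075195, 28.144390106201172), 5.2623796463012695) 0.11303880599537097
199 (array([ 0.56341718, -0.00348949]), (9.661755561828613, 28.398893356323242), 6.4706830978393555) 0.11275809377844193
```

View pics/z_scene.png

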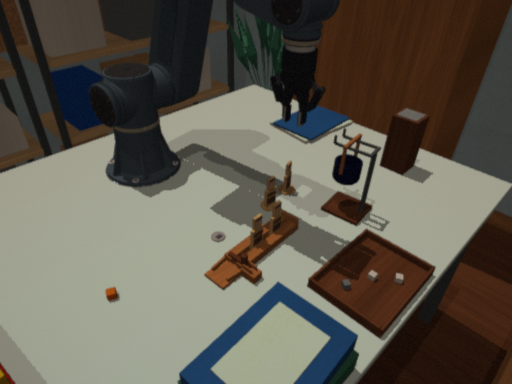

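View pics/z_wrist.png

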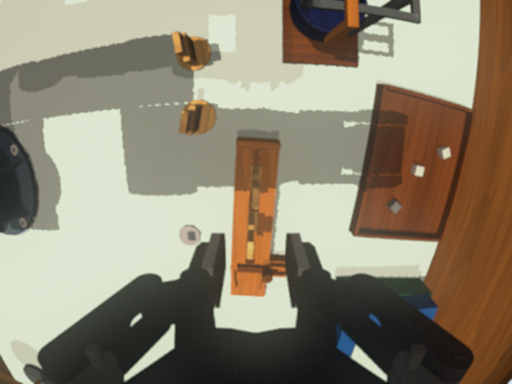

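View pics/z_side.png

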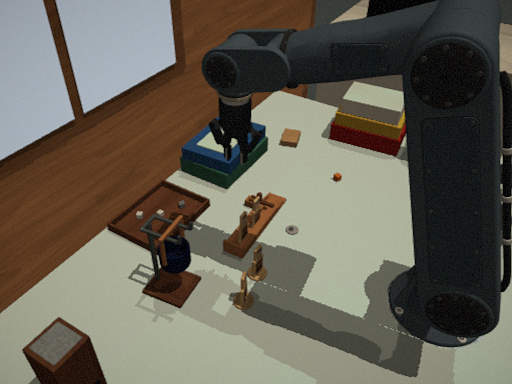

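View pics/z_top.png

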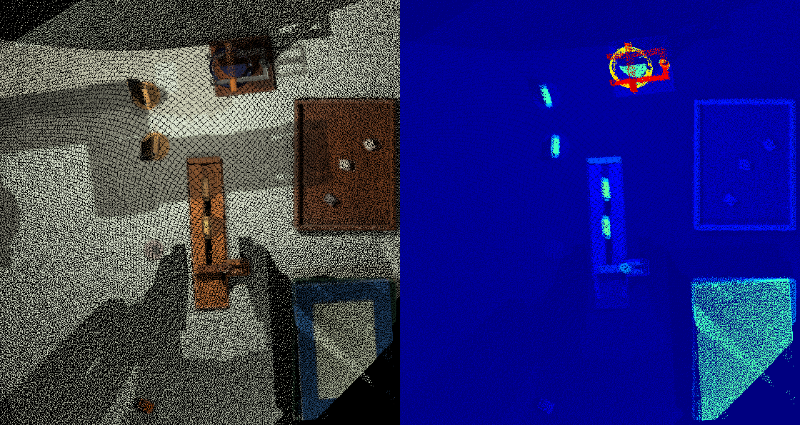

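Final views: both standees are upright in the slot with tops at 113 mm, and the keeper is across the slit. The mug hangs on the hook, at scene (347,168) and side (175,250). The wide standees, die and coin are in place. I'll let half a second pass, confirm nothing moves, and hand in.

```bash
python3 -m creep '[[[0,0,0],[0,0,0],38],[[0,0,0],[0,0,0],38],[[0,0,0],[0,0,0],38],[[0,0,0],[0,0,0],38],[[0,0,0],[0,0,0],38]]' >/dev/null; python3 -c "
from h import *
a=cv2.imread('pics/z_side.png').astype(int); cloud('side','y_side'); b=cv2.imread('pics/y_side.png').astype(int)
d=abs(a-b).max(2); print('hook region diff',d[200:300,130:210].max(),(d[200:300,130:210]>40).sum(),'stand',(d[180:260,215:290]>40).sum())
c=[cloud('scene')]
for z0,z1 in((.234,.245),):
  t=sel(c,.595,.63,.25,.38,.2265,.2345); print('bar',line(t),np.percentile(t[:,2],[5,50,95]))
print(job_done())"
```

```text
hook region diff 32 0 stand 0
bar (array([0.61480615, 0.31457193]), (11.20528507232666, 101.77352905273438), 6.4159064292907715) [0.22699388 0.23211378 0.23388553]
the job is handed in; nothing more can be done
None
```

I handed the job in at about 37 s of the 210 s allowed, with the whole task done as asked.

- **Keeper and standees:** I drew the keeper back and slid both small-footed standees (only two were on the shelf) in from the apron under the lips. They stand upright at about stand y = +17 and +90 mm, with tops at 113 mm. I then pushed the keeper shut until it hit its stop; the knob reads (0.599, −0.086), which matches the shut position.
- **Mug:** It hangs by its bail across both prongs. The bar centre reads (0.615, 0.3146), within about 2 mm of the seat.
- **Left alone:** I moved neither wide-footed standee, nor the die or the coin.
- **Last checks:** The final pictures show no movement at the hook or the stand, and the gripper was clear of everything. I saw no standee being knocked aside during the run.
- **Disagreements:** The scene and side cameras differ by about 6 mm, so I relied on close wrist views. The jaws read 15 mm on the 18 mm knob. On the closing grip the fingers sat about 8 mm higher than planned and pressed it with 26 N for a moment, but it held.

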